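# Feel for the clear socket in the handle block and seat a new knife handle

### The arm

A 6-joint arm with a two-finger parallel gripper is mounted at the origin on the work surface. World frame = base frame: x ahead of the robot, y to its left, z up, the work surface at z = 0. Lengths are in m, angles in degrees, forces in N, time in s.
With the tool pointing down it reaches from about 0.25 to 0.775 m from the base axis. Payload 4 kg.
Tool frame: the origin (TCP) lies on the mounting face of the last link; the fingertips stand 173 mm ahead of it and the grasp point (between the pads) lies 155 mm ahead of it; z points along the fingers, y is the direction in which the jaws open and shut (so a half turn about z gives the same grasp; the last joint's range is limited). The gripper opens to 85 mm and grips with 20 to 120 N. Pads are 22 mm wide; open, the fingers measure 114 mm over their backs; the gripper's body (76 mm by 85 mm) begins 54 mm behind the grasp point. The pads swing forward as they close: fully open they stand 13 mm farther back than shut.
Start: joints at [-82.569, 4.996, 78.535, -0, 96.463, -5.907], TCP at [0.127, -0.535, 0.405] pointing down, gripper open.
Joint ranges: [-177.83, 177.83], [-43.37, 116.18], [15.69, 146.23], [-61.86, 241.86], [9.47, 152.12], [-147.06, 147.06]. Speed limits (degrees/s): [159.86, 159.86, 180, 180, 180, 180].

### API

Orientations are given as [roll, pitch, yaw] about the fixed x, y, z axes, in that order (R = Rz(yaw) Ry(pitch) Rx(roll)).
In Python, from station import * gives the robot as it stands.
- The arm moves only by the tool play_rows, never from a script. Its argument "series" is a list of rows, each an object with "translation": the shift along the tool's x, y, z in mm, a list of three; "spin": the turn about the tool's z in degrees. In form: [{"translation": [dx, dy, dz], "spin": spin}, ...]. A call has 1 to 8 rows; each row shifts and turns the pose as measured when the row begins, along the tool's axes as they then stand; what a row does not reach is not made up. A row lasts 1/8 s, in which the tool goes at most 62.5 mm and 10.7 degrees, less where a joint would pass 70% of its speed; a pose out of reach is approached as far as the arm can. A call is refused whole if a number of a shift passes 62.5 or a number of a turn 10.7, either way. A call with a gripper value outside its range is refused whole. "hand" is the opening, from 0 (shut) to 1 (fully open), set as the call begins (left out, the last holds). The fingers move at their own pace and stop on an object; "squeeze" is the grip in N (left out, the last holds). Time passes only in rows, so rows that do not move let the fingers close. It gives the time, the measured TCP pose, the force and the opening at its end, in the units of the state.
- state(): the state, without advancing time (a new reading comes with each control period).
- read_camera(name): name is "scene" or "top" or "wrist"; returns (picture, depth): 420x560x3 uint8, red, green, blue; 420x560 float32, m along the optical axis (not along the pixel's ray), 0 where there is no reading.
- get_calibration(name): a dict with "mtx" (3x3 intrinsics, pixels), "view" (4x4, takes a point from world to camera coordinates); the wrist camera has in their place "tool_from_camera" (4x4, takes a point from camera to tool coordinates, whose origin is the TCP and whose axes are the flange's). Camera axes: x right, y up, looking along -z (the intrinsics and any distortion apply to the point x, -y, -z); pixel columns grow to the right and rows downward; lengths in m; the calibration is good to about 2 mm. A picture is of the moment at which its call begins: read the wrist's pose just before it. get_calibration takes no time and is no camera call.
- sign_off(): hands the job in, once; it reports no verdict.
The state is a dict: "clock": time; "joints": joint angles; "qvel": joint speeds; "effort": joint torques, N m; "eef_pos": TCP position; "orientation": TCP orientation; "wrist_force": force on the tool from outside, world axes, zero at the start; "torque": the same for the moment, N m; "opening": finger opening in m.
Only numpy, scipy, OpenCV 4.12 (cv2) and the standard library are available. Lean on these libraries where they do the work, as an engineer would, in place of code of your own. Each camera call takes 0.05 s, during which the arm holds its last target.

### The job

Two of the three sockets in the metal handle block still have a snapped-off handle end jammed deep down inside; one is clear. Gently feel down the sockets with the steel pin punch until you have touched the bottom of the clear one, stand the punch back in its wooden stand, then seat the new turned handle, ferrule down, fully home and upright in the clear socket. Never set the new handle on a leftover or force it or the punch, and leave the square blanks, the file and the tin as they are.

Things in the scene. Friction and masses are not known exactly. Their poses are not given: they have to be found in the camera images.
- block: Handle block: aluminium, fixed, 80 (x) x 215 (y) x 62 high, with a bolted foot at each end (12 high; with its bolt 19; 283 long in y over all). Three round upright blind sockets, 23.5 mm bore, 1.5 mm chamfer, lie at y = -70, 0, +70 mm of its middle line, each 50 mm deep. Origin: centre of the underside, z up.
- socket0_floor (a point): Centre of the floor of the socket at y = -70 mm of the block, 50 mm below its mouth; axes as the block's. In two of the three sockets (any two) a jammed, immovable leftover, a flat-topped brass and wood stub, fills the bore from the floor up: the punch meets it 30 to 38 mm below the mouth; in the clear one only at 50 mm. Wood dust in the bottom makes all look alike.
- socket1_floor (a point): Centre of the floor of the socket at y = 0 mm of the block, 50 mm below its mouth; axes as the block's. In two of the three sockets (any two) a jammed, immovable leftover, a flat-topped brass and wood stub, fills the bore from the floor up: the punch meets it 30 to 38 mm below the mouth; in the clear one only at 50 mm. Wood dust in the bottom makes all look alike.
- socket2_floor (a point): Centre of the floor of the socket at y = 70 mm of the block, 50 mm below its mouth; axes as the block's. In two of the three sockets (any two) a jammed, immovable leftover, a flat-topped brass and wood stub, fills the bore from the floor up: the punch meets it 30 to 38 mm below the mouth; in the clear one only at 50 mm. Wood dust in the bottom makes all look alike.
- stand: Wooden stand of the punch, fixed, 75 x 75 x 50 high, one upright hole of 14 mm bore with a 3 mm chamfer, 40 mm deep, in its centre. Origin: centre of the underside.
- stand_floor (a point): Centre of the floor of the stand's hole, 40 mm below its mouth, 10 mm above the bench.
- punch_center (a point): Pin punch, steel, 152 long, 0.1 to 0.15 kg, standing loosely upright in the stand, pin down. Lower 72 mm: round pin of 9 mm diameter; from 77 to 148 mm above the tip: round grip of 14 mm. This point is its centre, 76 mm above the tip; z runs from the tip to the head.
- punch_tip (a point): Centre of the punch's lower end face; z runs up along the punch.
- punch: The punch as a body; origin at its tip.
- board: Plywood loading board, fixed, 70 (x) x 225 (y) x 36 high, with three round holes of 26 mm, 26 mm deep, at y = -78, 0 and +78 mm. The new handle and the two blanks stand in them, in any order. Origin: centre of the underside.
- handle_center (a point): The new handle: turned round wood, 127 long, about 60 g, standing loosely in the board. Lower 18 mm: ferrule of 22 mm diameter, 1.5 mm chamfer at its foot; neck of 21.6 mm up to 53 mm; straight grip of 26 mm from 64 to 116 mm; rounded butt on top. This point is its centre, 63.5 mm above the ferrule's end; z runs up to the butt. Home in a socket, the butt stands 77 mm above the block's top.
- handle_tip (a point): Centre of the ferrule's end face; z runs up along the handle.
- handle: The new handle as a body; origin at the ferrule's end face.
- blank0_center (a point): Un-turned square wooden blank, 26 x 26 mm, 112 high, standing in the board (top 122 above the bench); bystander. This point is its centre.
- blank1_center (a point): Un-turned square wooden blank, 26 x 26 mm, 112 high, standing in the board (top 122 above the bench); bystander. This point is its centre.
- file_center (a point): Hand file lying on the bench, 270 long along y, 24 wide, 24 high; bystander. This point is near its middle, 12 mm above the bench.
- tin_center (a point): Round wax tin, 75 in diameter, 32 high; bystander. This point is its centre.
There are look-alikes about, which are no part of the job. What is shaped like the handle but purple is not meant.

How it is judged:
By the outcome, as a careful person would: the job done as asked, in the order asked, and still so for the second after the job is handed in, with the robot touching nothing.
It also fails if it takes over 72 s, if anything falls off the work surface, if the arm or the gripper's body presses on something with over 40 N, if the wrist force passes 120 N, or if a joint passes its speed limit or range.

## Working session

There is one attempt and no reset: what is moved stays moved. The work goes in short steps, Python scripts to look and compute and a tool call to move; the robot and the scene stay as the last step left them, time stands still between calls to the robot, and variables do not carry over. Pictures are saved under pics/ and viewed, and the job is handed in when it is done.

Besides the shell and the picture viewer there is one more tool, called after "Request:" in YAML: its name, and indented under it one key for each argument. play_rows: Moves the arm, as the interface text tells. Its arguments: {"type":"object","properties":{"series":{"type":"array","items":{"type":"object","properties":{"translation":{"type":"array","items":{"type":"number"}},"spin":{"type":"number"}}}},"hand":{"type":"number"},"squeeze":{"type":"number"}},"required":["series"]}

```bash
ls; mkdir -p pics; python3 - <<'E'
from station import *
import cv2
print(state())
for n in("scene","top","wrist"):
    p,d=read_camera(n); cv2.imwrite(f"pics/{n}0.png",p[:,:,::-1]); 
    import numpy as np; np.save(f"pics/{n}0.npy",d); print(n,get_calibration(n))
E
```

```text
pics
{'clock': 0.0, 'joints': array([-8.25693348e+01,  5.04192345e+00,  7.86269637e+01, -3.58810558e-04,
        9.64626028e+01, -5.90817887e+00]), 'qvel': array([-0.03361105, -0.05429156, -0.02530088,  0.09549408,  0.06242088,
        0.04224328]), 'effort': array([ 1.07281649e-03, -3.51865625e+01, -3.13272285e+01,  7.18756451e-05,
        1.08043614e-02,  3.69094408e-07]), 'eef_pos': array([ 0.12686126, -0.53505603,  0.40349218]), 'orientation': array([-1.79869172e+02, -1.31801125e-02,  1.33387891e+01]), 'wrist_force': array([-0.39372875, -0.0683634 ,  0.55496622]), 'torque': array([-0.04127672,  0.00430418, -0.04404719]), 'opening': 0.08538999442405308}
scene {'mtx': array([[446.15989973,   0.        , 280.65873008],
       [  0.        , 446.15989973, 203.94975105],
       [  0.        ,   0.        ,   1.        ]]), 'view': array([[-0.73740969,  0.6753719 , -0.00998744,  0.46856142],
       [-0.39638758, -0.42073154,  0.81600359,  0.15183302],
       [ 0.54690386,  0.60568785,  0.57796054, -1.47444347],
       [ 0.        ,  0.        ,  0.        ,  1.        ]])}
top {'mtx': 
[... 239 characters left out ...]
0338,  0.0210661 ,  0.18820725, -0.63290169],
       [-0.18812731, -0.00573192,  0.98212792, -1.16933941],
       [ 0.        ,  0.        ,  0.        ,  1.        ]])}
wrist {'mtx': array([[297.86368789,   0.        , 279.69418962],
       [  0.        , 297.86368789, 214.02051742],
       [  0.        ,   0.        ,   1.        ]]), 'tool_from_camera': array([[-2.61333101e-04,  9.53044154e-01,  3.02831259e-01,
         7.65126410e-02],
       [ 9.99999618e-01,  5.01502712e-04, -7.15319905e-04,
         1.21274037e-05],
       [-8.33602151e-04,  3.02830956e-01, -9.53043922e-01,
         3.03039931e-02],
       [ 0.00000000e+00,  0.00000000e+00,  0.00000000e+00,
         1.00000000e+00]])}
```

View pics/scene0.png

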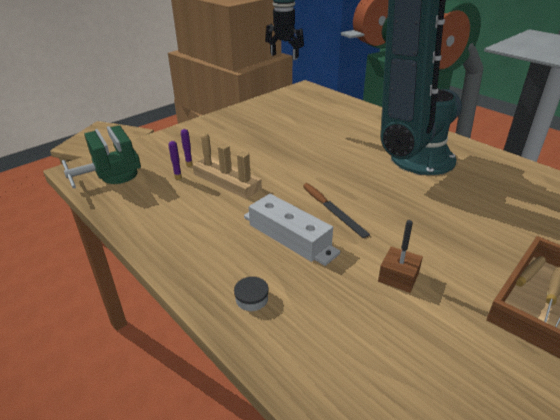

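View pics/top0.png

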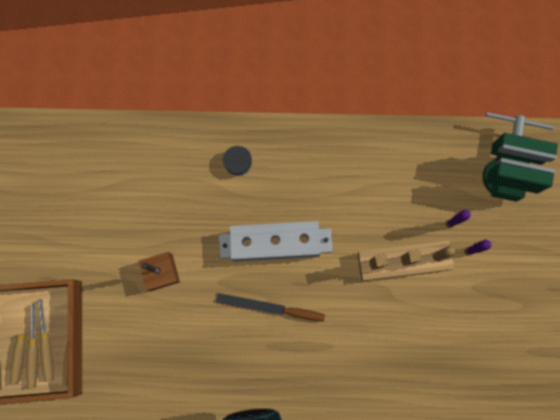

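View pics/wrist0.png

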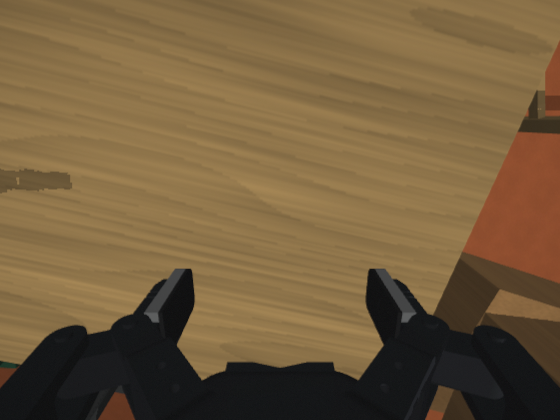

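```bash
cat > h.py <<'E'
from station import *
import numpy as np, cv2
def deproj(n,u,v,d,tool=None):
    c=get_calibration(n);K=c["mtx"]
    p=np.array([(u-K[0,2])/K[0,0]*d,-(v-K[1,2])/K[1,1]*d,-d,1])
    M=np.linalg.inv(c["view"]) if n!="wrist" else tool@c["tool_from_camera"]
    return (M@p)[:3]
def onz(n,u,v,z,tool=None):
    a=deproj(n,u,v,0.0001,tool);b=deproj(n,u,v,1.0,tool)
    return a+(b-a)*(z-a[2])/(b[2]-a[2])
def proj(n,P,tool=None):
    c=get_calibration(n);K=c["mtx"]
    M=c["view"] if n!="wrist" else np.linalg.inv(tool@c["tool_from_camera"])
    q=M@np.append(P,1);return np.array([K[0,2]+K[0,0]*q[0]/-q[2],K[1,2]-K[1,1]*q[1]/-q[2]]),-q[2]
from scipy.spatial.transform import Rotation as R
def toolmat(s):
    T=np.eye(4);T[:3,:3]=R.from_euler("xyz",s["orientation"],degrees=True).as_matrix();T[:3,3]=s["eef_pos"];return T
def crop(img,x0,y0,w,h,k,fn):
    cv2.imwrite(fn,cv2.resize(img[y0:y0+h,x0:x0+w],None,fx=k,fy=k,interpolation=cv2.INTER_CUBIC))
E
python3 - <<'E'
from h import *
t=cv2.imread("pics/top0.png"); s=cv2.imread("pics/scene0.png")
crop(t,210,210,130,60,6,"pics/t_block.png")
crop(t,350,200,150,90,5,"pics/t_board.png")
crop(t,120,235,80,70,8,"pics/t_stand.png")
crop(s,160,120,120,90,6,"pics/s_board.png")
E
```

```text
(no output)
```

View pics/t_block.png

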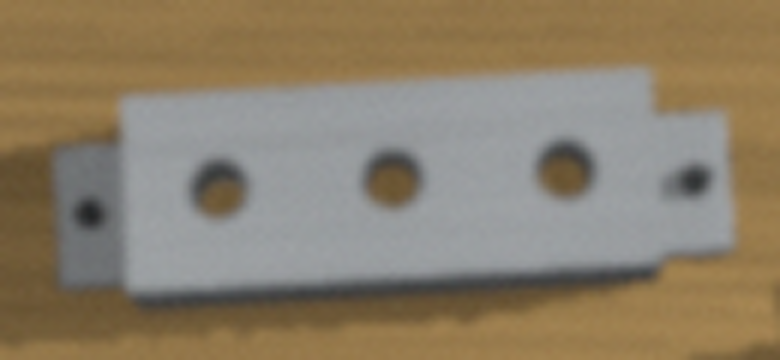

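View pics/t_board.png

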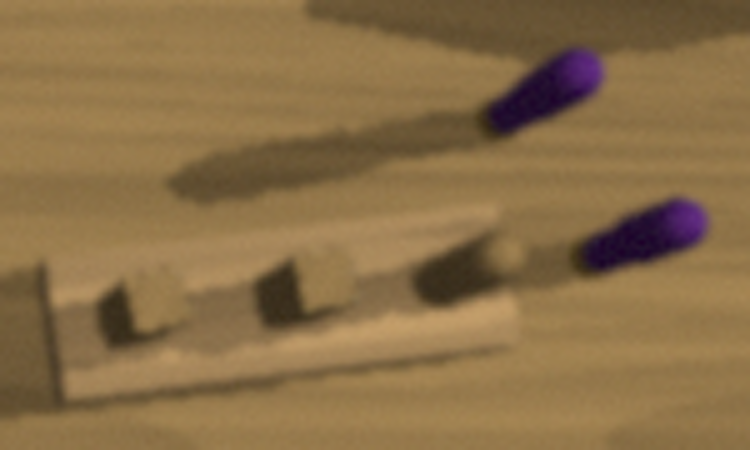

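View pics/t_stand.png

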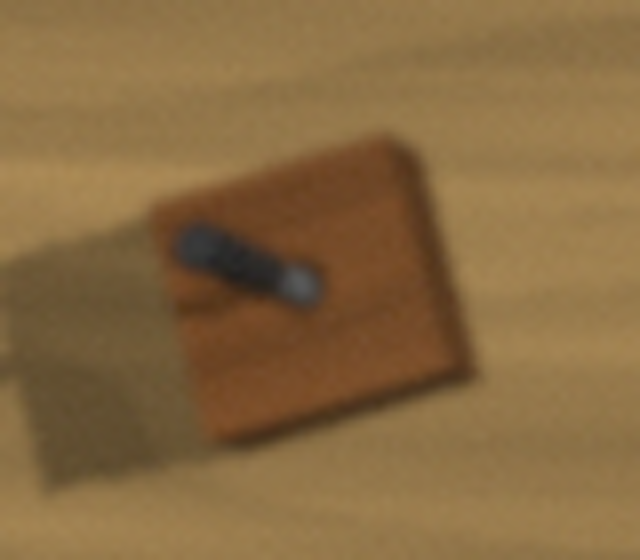

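View pics/s_board.png

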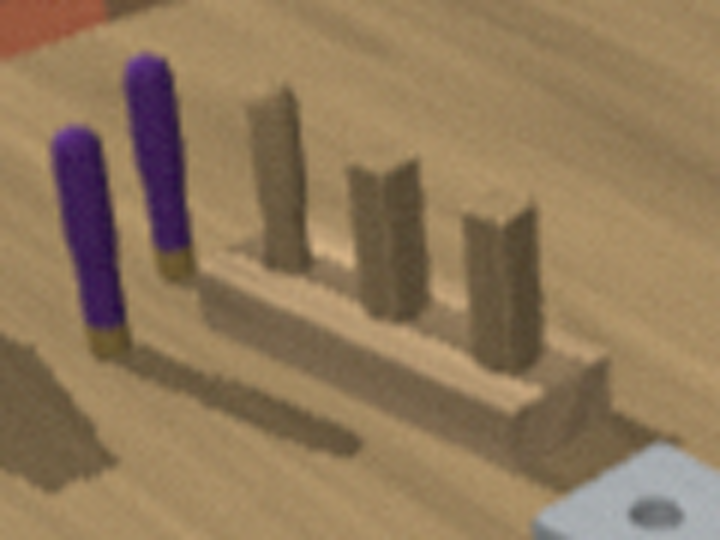

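```bash
python3 - <<'E'
from h import *
o=lambda u,v,k,x0,y0,z:onz("top",u/k+x0-.0,v/k+y0,z)
def show(l,P):print(l,np.round(np.array(P)*1000,1).tolist())
c=[o(*p,6,210,210,.062) for p in[(121,95),(651,68),(659,268),(130,293)]]
show("corners",c);show("centre",[np.mean(c,0)]);a=((c[0]-c[1])+(c[3]-c[2]))/2;print(np.linalg.norm(a),np.linalg.norm(c[0]-c[3]),np.degrees(np.arctan2(-a[0],a[1])))
h=[o(*p,6,210,210,.062) for p in[(219,189),(392,180),(566,170)]]
show("holes",h);print(np.linalg.norm(h[0]-h[2]))
# stand
c=[o(*p,8,120,235,.05) for p in[(155,205),(388,133),(470,376),(212,440)]]
show("stand",c+[np.mean(c,0)]); print([np.linalg.norm(c[i]-c[i-1]) for i in range(4)])
show("punch head",[o(193,243,8,120,235,.162)]);show("punch at mouth",[o(300,285,8,120,235,.06)])
c=[o(*p,5,350,200,.036) for p in[(45,262),(500,205),(517,345),(63,403)]]
show("board",c+[np.mean(c,0)]);print([np.linalg.norm(c[i]-c[i-1]) for i in range(4)])
show("handle butt",[o(510,255,5,350,200,.137)])
for p in[(157,298),(327,278)]:show("blank",[o(*p,5,350,200,.122)])
show("purple",[o(577,72,5,350,200,.12),o(683,223,5,350,200,.12),o(598,262,5,350,200,.0),o(500,122,5,350,200,.0)])
# scene views
q=lambda u,v,z:onz("scene",u/6+160,v/6+120,z)
show("handle butt scene",[q(272,92,.137)])
show("scene punch head",[onz("scene",407,222,.162)])
for p in[(410,160,.122),(500,205,.122)]:show("blank scene",[q(*p)])
# depth
d=np.load("pics/top0.npy")
for (u,v) in[(144,265),(452,251),(275,240),(246,241),(304,238),(465,215),(487,245)]:show((u,v),[deproj("top",u,v,d[v,u])])
E
```

```text
corners [[622.8, 97.4, 62.0], [638.6, -116.7, 62.0], [557.2, -120.7, 62.0], [542.6, 90.4, 62.0]]
centre [[590.3, -12.4, 62.0]]
0.21316013502519562 0.08058930769748471 4.077824048571898
holes [[585.3, 56.4, 62.0], [590.4, -13.0, 62.0], [596.0, -82.9, 62.0]]
0.13973766220036432
stand [[534.8, 314.8, 50.0], [558.2, 245.8, 50.0], [485.4, 216.4, 50.0], [464.7, 292.4, 50.0], [510.8, 267.4, 50.0]]
[np.float64(0.07358144350620291), np.float64(0.07290766675055149), np.float64(0.07849871528264069), np.float64(0.07878225529407297)]
punch head [[512.4, 270.8, 162.0]]
punch at mouth [[510.7, 266.7, 60.0]]
board [[568.2, -218.4, 36.0], [601.3, -442.5, 36.0], [532.4, -448.0, 36.0], [499.4, -226.7, 36.0], [550.3, -333.9, 36.0]]
[np.float64(0.06925162106910711), np.float64(0.22658175193837182), np.float64(0.06911289649559899), np.float64(0.22380049821391285)]
handle butt [[562.3, -413.2, 137.0]]
blank [[541.2, -256.9, 122.0]]
blank [[552.0, -334.4, 122.0]]
purple [[650.9, -453.3, 120.0], [581.2, -498.6, 120.0], [579.0, -502.5, 0.0], [649.9, -455.9, 0.0]]
handle butt scene [[573.0, -396.6, 137.0]]
scene punch head [[524.0, 270.8, 162.0]]
blank scene [[550.3, -315.9, 122.0]]
blank scene [[546.6, -250.8, 122.0]]
(144, 265) [[513.5, 271.8, 159.6]]
(452, 251) [[562.7, -414.2, 134.2]]
(275, 240) [[595.9, -11.4, 27.1]]
(246, 241) [[593.7, 61.5, 14.8]]
(304, 238) [[602.5, -83.3, 26.8]]
(465, 215) [[648.7, -451.1, 123.3]]
(487, 245) [[579.2, -496.7, 127.1]]
```

```bash
python3 - <<'E'
import numpy as np
for i in range(8):
    y=np.radians(13.34+9.58*i);w=np.array([435,122])/8
    print(np.round([w[0]*np.cos(y)+w[1]*np.sin(y),w[0]*np.sin(y)-w[1]*np.cos(y)],0))
E
```

```text
[56. -2.]
[56.  7.]
[54. 16.]
[51. 25.]
[46. 33.]
[40. 40.]
[32. 46.]
[24. 51.]
```

Request:
play_rows:
  series:
    - {"translation":[56,-2,0],"spin":-9.6}
    - {"translation":[56,7,0],"spin":-9.6}
    - {"translation":[54,16,0],"spin":-9.6}
    - {"translation":[51,25,0],"spin":-9.6}
    - {"translation":[46,33,0],"spin":-9.6}
    - {"translation":[40,40,0],"spin":-9.6}
    - {"translation":[32,46,0],"spin":-9.6}
    - {"translation":[24,51,0],"spin":-9.6}
  hand: 1

```text
clock: 1.15
eef_pos: [0.5676, -0.4034, 0.3989]
orientation: [-179.7, -0.3, 92.1]
wrist_force: [0.7, 0.0, 0.6]
opening: 0.0852
```

```bash
cat >> h.py <<'E'
def shot(tag,n="wrist"):
    s=state();p,d=read_camera(n)
    cv2.imwrite(f"pics/{tag}.png",p[:,:,::-1]);np.savez(f"pics/{tag}.npz",T=toolmat(s),d=d)
    print("clock",s["clock"],np.round(s["eef_pos"]*1000,1),np.round(s["orientation"],2),np.round(s["qvel"],1));return s
E
python3 -c "
from h import *
shot('w1')"
```

```text
clock 1.15 [ 567.6 -403.4  398.9] [-179.74   -0.28   92.07] [ 33.8  36.7 -48.5  -0.   11.5 -44.9]
```

View pics/w1.png

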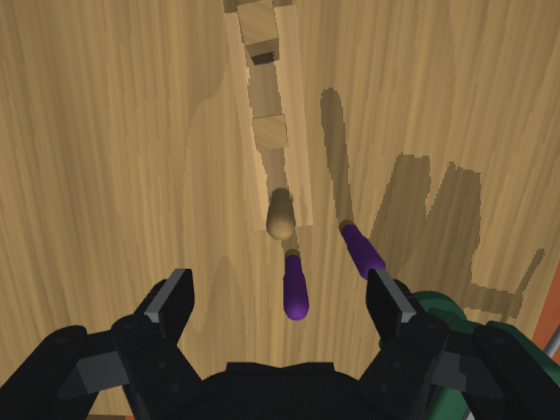

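Request:
play_rows:
  series:
    - {"translation":[56,4,0],"spin":2}
    - {"translation":[56,4,0],"spin":0}
    - {"translation":[56,4,0],"spin":0}
    - {"translation":[56,4,0],"spin":0}
    - {"translation":[56,4,0],"spin":0}
    - {"translation":[56,2,0],"spin":0}
    - {"translation":[40,0,0],"spin":0}
    - {"translation":[0,0,0],"spin":0}

```text
clock: 2.2
eef_pos: [0.5906, -0.0119, 0.3925]
orientation: [-179.4, -0.9, 90.6]
wrist_force: [-0.2, -0.3, 0.6]
opening: 0.0851
```

```bash
python3 -c "
from h import *
shot('w2')"
```

```text
clock 2.2 [590.6 -11.9 392.5] [-179.43   -0.86   90.58] [-1.6  0.1  0.4 -2.  -0.5  0.2]
```

View pics/w2.png

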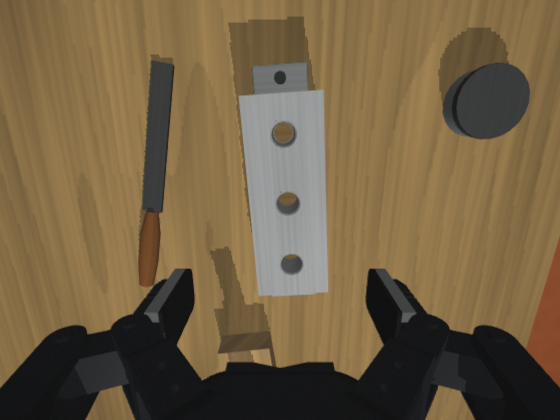

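```bash
python3 - <<'E'
from h import *
t=cv2.imread("pics/w2.png")
crop(t,235,50,100,255,2,"pics/a.png")
k=5
A=[cv2.resize(t[y-20:y+20,x-20:x+20],None,fx=10,fy=10,interpolation=cv2.INTER_CUBIC) for x,y in[(284,133),(288,203),(291,264)]]
cv2.imwrite("pics/w2h.png",cv2.resize(np.hstack(A),None,fx=.66,fy=.66))
z=np.load("pics/w2.npz");T=z["T"];d=z["d"]
for (u,v) in [(284,133),(284,137),(288,203),(288,206),(291,264),(291,266),(284,150),(300,230)]:
    print(u,v,np.round(1000*deproj("wrist",u,v,d[v,u],T),1))
E
```

```text
284 133 [590.1  56.   14.6]
284 137 [590.2  51.6  13.1]
288 203 [595.8 -21.6  30. ]
288 206 [595.9 -25.1  30.1]
291 264 [600.6 -94.8  38.8]
291 266 [600.4 -94.9  43.8]
284 150 [590.1  41.2  63.5]
300 230 [608.4 -42.2  64.1]
```

View pics/w2h.png

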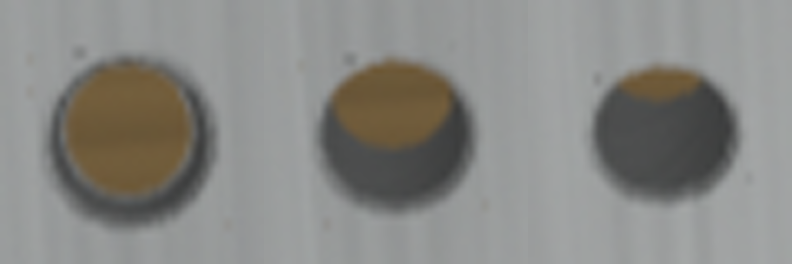

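```bash
python3 - <<'E'
from h import *
T=np.load("pics/w2.npz")["T"]
for u,v in [(283.7,134.4),(288.2,203.5),(291.8,264.3)]: print(np.round(1000*onz("wrist",u,v,.062,T),1))
E
```

```text
[589.6  56.1  62. ]
[595.3 -13.7  62. ]
[600.6 -83.6  62. ]
```

Request:
play_rows:
  series:
    - {"translation":[40,-11,0],"spin":0}
    - {"translation":[40,-11,0],"spin":0}
    - {"translation":[40,-11,0],"spin":0}
    - {"translation":[40,-11,0],"spin":0}
    - {"translation":[40,-11,0],"spin":0}
    - {"translation":[40,-11,0],"spin":0}
    - {"translation":[36,-11,0],"spin":0}
    - {"translation":[0,0,0],"spin":0}

```text
clock: 3.25
eef_pos: [0.5159, 0.2574, 0.3929]
orientation: [-179.3, -0.4, 89.2]
wrist_force: [-0.7, -0.4, 0.0]
opening: 0.0852
```

```bash
python3 -c "
from h import *
shot('w3')"
```

```text
clock 3.25 [515.9 257.4 392.9] [-179.26   -0.42   89.19] [-2.9 -0.1  0.3 -2.3  0.1  0.1]
```

View pics/w3.png

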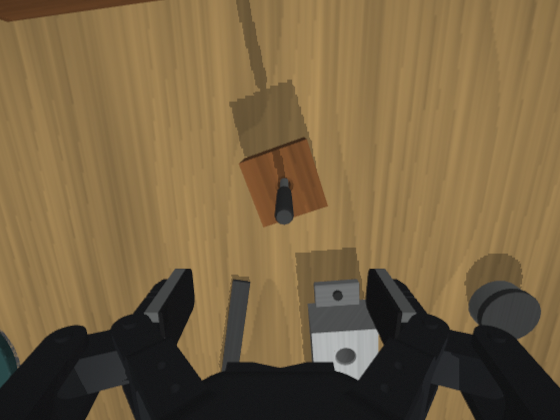

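```bash
python3 - <<'E'
from h import *
t=cv2.imread("pics/w3.png"); crop(t,230,130,110,110,6,"pics/w3c.png")
z=np.load("pics/w3.npz");T=z["T"]
print(T[:3,2])
print(np.round(1000*(T@np.array([0,0,.155,1]))[:3],1))
E
```

```text
[-0.01284801  0.00751259 -0.99988924]
[513.9 258.6 237.9]
```

View pics/w3c.png

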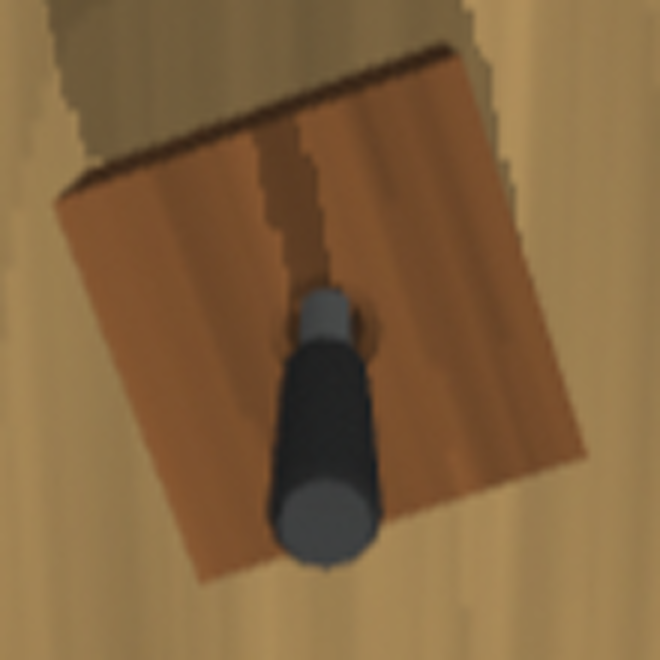

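```bash
python3 - <<'E'
from h import *
T=np.load("pics/w3.npz")["T"]
f=lambda u,v,z:np.round(1000*onz("wrist",u/6+230,v/6+130,z,T),1)
print(f(326,521,.162),f(327,325,.05))
c=[f(*p,.05) for p in[(57,203),(458,57),(586,457),(202,582)]];print(c,np.mean(c,0))
E
```

```text
[515.4 270.3 162. ] [515.9 271.   50. ]
[array([468.9, 293.2,  50. ]), array([538.6, 317. ,  50. ]), array([562.7, 246.1,  50. ]), array([492.1, 222.7,  50. ])] [515.575 269.75   50.   ]
```

```bash
cat >> h.py <<'E'
def go(P,z=.155,s=None):
    s=s or state();T=toolmat(s);g=(T@np.array([0,0,z,1]))[:3]
    print("clock",s["clock"],"tcp",np.round(s["eef_pos"]*1000,1),"rpy",np.round(s["orientation"],2),"grasp",np.round(g*1000,1),"open",round(s["opening"]*1000,1),"F",np.round(s["wrist_force"],1),"tool delta",np.round(T[:3,:3].T@(np.array(P)-g)*1000 if P is not None else 0,1))
E
python3 -c "
from h import *
go([.5145,.270,.124])"
```

```text
clock 3.3 tcp [516.3 256.2 392.8] rpy [-179.27   -0.36   89.09] grasp [514.4 257.3 237.8] open 85.3 F [ 0.8 -1.4 -0.6] tool delta [ 12.    1.4 113.9]
```

Request:
play_rows:
  series:
    - {"translation":[13,1,10],"spin":-0.5}
    - {"translation":[0,0,25],"spin":0}
    - {"translation":[0,0,25],"spin":0}
    - {"translation":[0,0,25],"spin":0}
    - {"translation":[0,0,20],"spin":0}
    - {"translation":[0,0,0],"spin":0}

```text
clock: 4.05
eef_pos: [0.5201, 0.2642, 0.2804]
orientation: [-179.1, -0.2, 88.9]
wrist_force: [0.0, 0.0, 0.7]
opening: 0.0853
```

```bash
python3 -c "
from h import *
shot('w4');go([.5145,.270,.124])"
```

```text
clock 4.05 [520.1 264.2 280.4] [-179.14   -0.21   88.95] [-0.7 -0.5 -1.6  0.  -0.5  0. ]
clock 4.1 tcp [520.5 264.3 281.7] rpy [-179.26   -0.26   88.95] grasp [518.5 265.1 126.7] open 85.6 F [-0.8 -0.2 -0.5] tool delta [ 4.8 -4.   2.7]
```

View pics/w4.png

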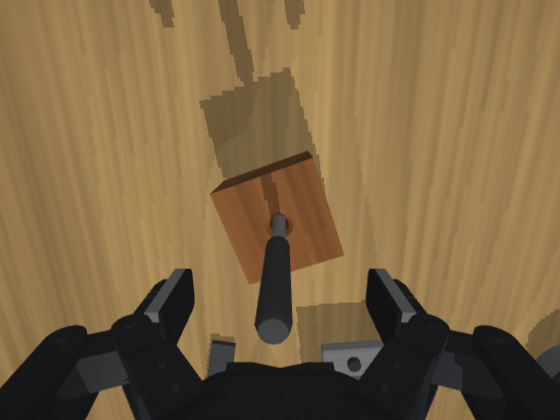

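```bash
python3 - <<'E'
from h import *
z=np.load("pics/w4.npz");T=z["T"];d=z["d"]
print(np.round(1000*onz("wrist",273,329,.162,T),1),np.round(1000*deproj("wrist",273,329,d[329,273],T),1),np.round(1000*onz("wrist",281,226,.05,T),1))
E
```

```text
[515.1 271.2 162. ] [515.1 271.  161.8] [516.7 269.6  50. ]
```

Request:
play_rows:
  series:
    - {"translation":[6,-3,3],"spin":0}
    - {"translation":[0,0,0],"spin":0}

```text
clock: 4.35
eef_pos: [0.5183, 0.2705, 0.2805]
orientation: [-179.4, -0.4, 88.9]
wrist_force: [0.4, 0.4, -0.8]
opening: 0.0854
```

```bash
python3 -c "
from h import *
go([.5155,.2705,.124])"
```

```text
clock 4.35 tcp [518.3 270.5 280.5] rpy [-179.45   -0.35   88.89] grasp [516.8 271.5 125.5] open 85.4 F [ 0.4  0.4 -0.8] tool delta [-1.1 -1.3  1.6]
```

Request:
play_rows:
  series:
    - {"translation":[0,0,0],"spin":0}
    - {"translation":[0,0,0],"spin":0}
    - {"translation":[0,0,0],"spin":0}
    - {"translation":[0,0,0],"spin":0}
    - {"translation":[0,0,0],"spin":0}
    - {"translation":[0,0,0],"spin":0}
  hand: 0
  squeeze: 40

```text
clock: 5.1
eef_pos: [0.5184, 0.2709, 0.2828]
orientation: [-179.6, -0.4, 88.9]
wrist_force: [-0.4, 0.3, 0.6]
opening: 0.0129
```

```bash
python3 -c "
from h import *
go([.5155,.2705,.124])
shot('w5');shot('t5','top')"
```

```text
clock 5.1 tcp [518.4 270.9 282.8] rpy [-179.61   -0.43   88.91] grasp [517.4 272.1 127.8] open 12.9 F [-0.4  0.3  0.6] tool delta [-1.6 -1.8  3.8]
clock 5.1 [518.4 270.9 282.8] [-179.61   -0.43   88.91] [-0.  -0.  -0.   0.1  0.   0. ]
clock 5.15 [518.4 270.9 282.8] [-179.62   -0.43   88.92] [-0.1 -0.1 -0.   0.1  0.1 -0. ]
```

View pics/w5.png

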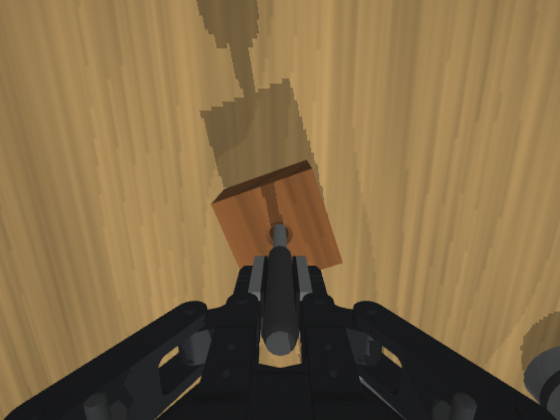

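```bash
python3 - <<'E'
from h import *
t=cv2.imread("pics/w5.png"); crop(t,220,190,120,180,4,"pics/w5c.png")
z=np.load("pics/w5.npz");T=z["T"];d=z["d"]
for v in (335,340,345): 
  p=deproj("wrist",279,v,d[v,279],T); print(v,np.round(p*1000,1), np.round(1000*(np.linalg.inv(T)@np.append(p,1)),1))
t=cv2.imread("pics/t5.png"); crop(t,110,215,110,90,6,"pics/t5c.png")
E
```

```text
335 [516.4 273.4 161.5] [   1.5   -1.3  121.3 1000. ]
340 [516.3 271.  161.3] [-9.000e-01 -1.300e+00  1.215e+02  1.000e+03]
345 [516.3 269.7 162.4] [  -2.2   -1.3  120.4 1000. ]
```

View pics/w5c.png

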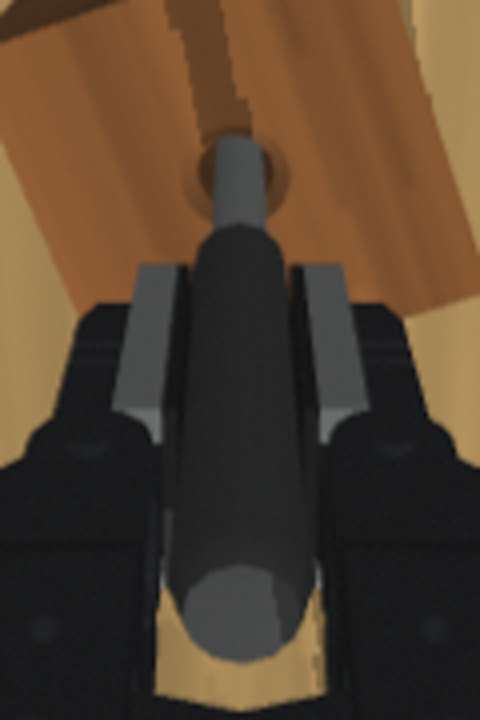

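View pics/t5c.png

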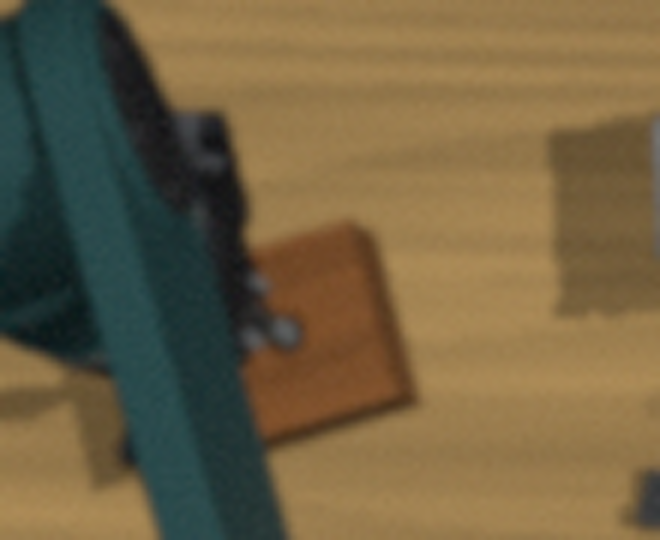

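Request:
play_rows:
  series:
    - {"translation":[0,0,-10],"spin":0}
    - {"translation":[0,0,-25],"spin":0}
    - {"translation":[0,0,-25],"spin":0}
    - {"translation":[0,0,-25],"spin":0}
    - {"translation":[0,0,-8],"spin":0}
    - {"translation":[0,0,0],"spin":0}

```text
clock: 5.95
eef_pos: [0.5191, 0.2699, 0.3781]
orientation: [-179.5, -0.3, 88.9]
wrist_force: [0.4, -0.5, -1.4]
opening: 0.0129
```

```bash
python3 -c "
from h import *
go([.5895,.056,.215])"
```

```text
clock 5.95 tcp [519.1 269.9 378.1] rpy [-179.51   -0.35   88.9 ] grasp [517.8 270.9 223.2] open 12.9 F [ 0.4 -0.5 -1.4] tool delta [-213.5   75.9    6.2]
```

Request:
play_rows:
  series:
    - {"translation":[-20,7,0],"spin":0}
    - {"translation":[-38,14,0],"spin":0}
    - {"translation":[-40,14,0],"spin":0}
    - {"translation":[-40,14,0],"spin":0}
    - {"translation":[-40,14,0],"spin":0}
    - {"translation":[-30,10,0],"spin":0}
    - {"translation":[-5,2,0],"spin":0}
    - {"translation":[0,0,0],"spin":0}

```text
clock: 6.95
eef_pos: [0.5914, 0.0413, 0.3644]
orientation: [-178.5, 0.0, 88.7]
wrist_force: [-0.4, -0.2, -1.3]
opening: 0.0131
```

```bash
python3 -c "
from h import *
go([.5895,.056,.185]);shot('w6')"
```

```text
clock 6.95 tcp [591.4  41.3 364.4] rpy [-1.7846e+02  1.0000e-02  8.8690e+01] grasp [587.2  41.4 209.5] open 13.1 F [-0.4 -0.2 -1.3] tool delta [14.7  2.6 24.4]
clock 6.95 [591.4  41.3 364.4] [-1.7846e+02  1.0000e-02  8.8690e+01] [-0.8  0.3  0.6 -0.1 -0.1 -0.3]
```

View pics/w6.png

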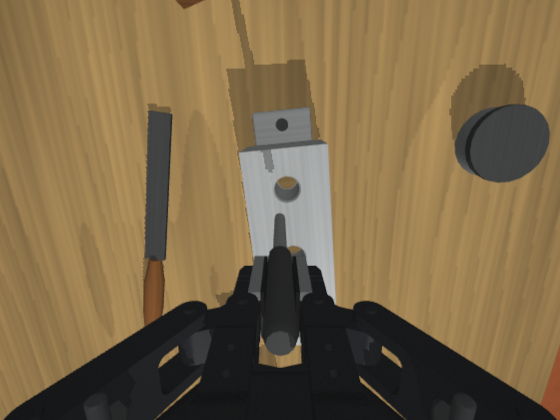

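```bash
python3 - <<'E'
from h import *
T=np.load("pics/w6.npz")["T"]
t=cv2.imread("pics/w6.png"); crop(t,255,160,60,60,10,"pics/w6c.png")
print(np.round(1000*onz("wrist",287,188.5,.062,T),1))
go([.5895,.056,.09],z=.273)
E
```

```text
[589.5  56.8  62. ]
clock 7.0 tcp [591.3  41.7 364.4] rpy [-1.7846e+02  3.0000e-02  8.8730e+01] grasp [583.9  41.7  91.5] open 12.7 F [ 0.9 -0.1 -0.7] tool delta [14.4  5.3  1.4]
```

View pics/w6c.png

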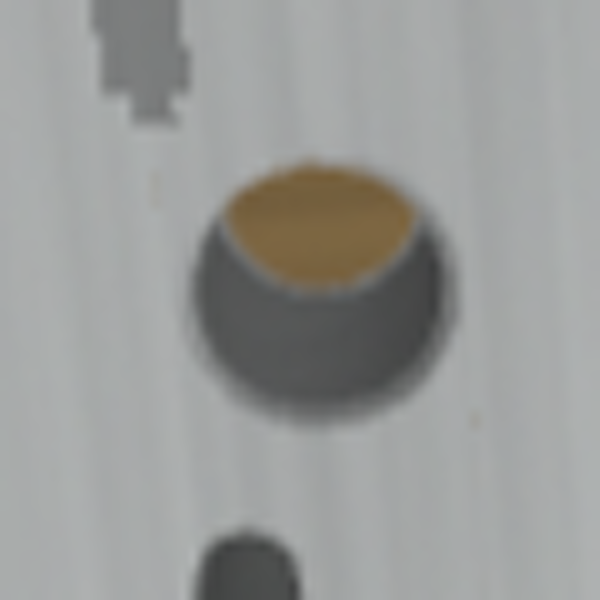

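Request:
play_rows:
  series:
    - {"translation":[8,3,0],"spin":-0.5}
    - {"translation":[7,3,0],"spin":-0.5}
    - {"translation":[0,0,0],"spin":0}

```text
clock: 7.38
eef_pos: [0.5973, 0.0604, 0.3642]
orientation: [-178.4, -0.1, 90.0]
wrist_force: [-0.4, 0.5, -1.3]
opening: 0.0132
```

```bash
python3 - <<'E'
from h import *
go([.5897,.0563,.06],z=.273)
E
```

```text
clock 7.375 tcp [597.3  60.4 364.2] rpy [-1.7845e+02 -7.0000e-02  9.0050e+01] grasp [589.9  60.7  91.3] open 13.2 F [-0.4  0.5 -1.3] tool delta [-4.5  0.6 31.3]
```

Request:
play_rows:
  series:
    - {"translation":[-4,0,0],"spin":0}
    - {"translation":[0,0,10],"spin":0}
    - {"translation":[0,0,10],"spin":0}
    - {"translation":[0,0,0],"spin":0}

```text
clock: 7.88
eef_pos: [0.5965, 0.0567, 0.3423]
orientation: [-178.4, -0.0, 90.1]
wrist_force: [0.4, -0.1, -0.3]
opening: 0.0133
```

```bash
python3 - <<'E'
from h import *
go([.5897,.0563,.042],z=.273);shot('w7')
E
```

```text
clock 7.875 tcp [596.5  56.7 342.3] rpy [-1.7838e+02 -5.0000e-02  9.0110e+01] grasp [588.8  57.   69.4] open 13.3 F [ 0.4 -0.1 -0.3] tool delta [-0.7  1.7 27.4]
clock 7.875 [596.5  56.7 342.3] [-1.7838e+02 -5.0000e-02  9.0110e+01] [-0.1 -0.2 -0.6  0.  -0.1  0.1]
```

View pics/w7.png

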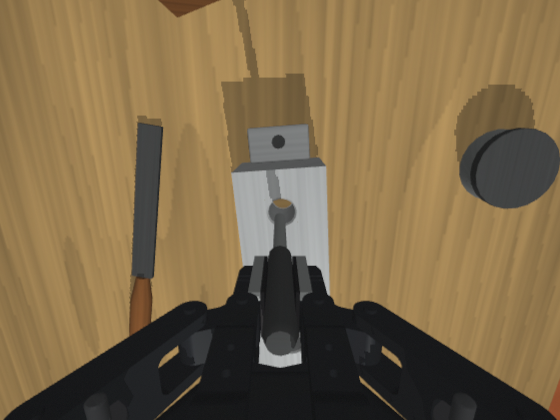

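Request:
play_rows:
  series:
    - {"translation":[0,1.5,8],"spin":0}
    - {"translation":[0,0.5,8],"spin":0}
    - {"translation":[0,0,8],"spin":0}
    - {"translation":[0,0.5,7],"spin":0}
    - {"translation":[0,0,5],"spin":0}
    - {"translation":[0,0,0],"spin":0}

```text
clock: 8.68
eef_pos: [0.5982, 0.0566, 0.3041]
orientation: [-178.4, -0.0, 90.1]
wrist_force: [0.1, -0.7, -0.8]
opening: 0.0126
```

```bash
python3 - <<'E'
from h import *
go([.5897,.0563,.012],z=.273)
E
```

```text
clock 8.675 tcp [598.2  56.6 304.1] rpy [-1.7842e+02 -5.0000e-02  9.0090e+01] grasp [590.7  56.8  31.2] open 12.6 F [ 0.1 -0.7 -0.8] tool delta [-0.5 -0.5 19.2]
```

Request:
play_rows:
  series:
    - {"translation":[0,0,5],"spin":0}
    - {"translation":[0,0,5],"spin":0}
    - {"translation":[0,0,4],"spin":0}
    - {"translation":[0,0,0],"spin":0}

```text
clock: 9.18
eef_pos: [0.598, 0.0566, 0.2897]
orientation: [-178.5, -0.0, 90.1]
wrist_force: [1.1, 0.1, -1.7]
opening: 0.0129
```

```bash
python3 - <<'E'
from h import *
go([.5897,.0563,.012],z=.273)
E
```

```text
clock 9.175 tcp [598.   56.6 289.7] rpy [-1.7849e+02 -5.0000e-02  9.0090e+01] grasp [590.8  56.8  16.8] open 12.9 F [ 1.1  0.1 -1.7] tool delta [-0.5 -0.9  4.9]
```

Request:
play_rows:
  series:
    - {"translation":[0,0,2],"spin":0}
    - {"translation":[0,0,2],"spin":0}

```text
clock: 9.43
eef_pos: [0.598, 0.0566, 0.286]
orientation: [-178.5, -0.0, 90.1]
wrist_force: [-0.1, -0.6, -0.8]
opening: 0.0128
```

Request:
play_rows:
  series:
    - {"translation":[0,0,1.5],"spin":0}

```text
clock: 9.55
eef_pos: [0.598, 0.0566, 0.2846]
orientation: [-178.6, -0.0, 90.1]
wrist_force: [-0.8, -0.5, 4.3]
opening: 0.0131
```

Request:
play_rows:
  series:
    - {"translation":[0,0,1],"spin":0}

```text
clock: 9.68
eef_pos: [0.598, 0.0566, 0.2846]
orientation: [-178.6, -0.0, 90.1]
wrist_force: [-2.2, -0.3, 5.2]
opening: 0.0133
```

Request:
play_rows:
  series:
    - {"translation":[0,0,-10],"spin":0}
    - {"translation":[0,-0.5,-20],"spin":0}
    - {"translation":[0,-0.5,-20],"spin":0}
    - {"translation":[0,0,-20],"spin":0}
    - {"translation":[0,0,-20],"spin":0}
    - {"translation":[0,0,-10],"spin":0}
    - {"translation":[0,0,0],"spin":0}

```text
clock: 10.55
eef_pos: [0.5996, 0.0565, 0.3891]
orientation: [-178.7, -0.0, 90.1]
wrist_force: [0.6, -0.2, -0.9]
opening: 0.013
```

```bash
python3 - <<'E'
from h import *
go([.5165,.271,.11],z=.273)
E
```

```text
clock 10.55 tcp [599.6  56.5 389.1] rpy [-1.787e+02 -4.000e-02  9.009e+01] grasp [593.4  56.7 116.2] open 13.0 F [ 0.6 -0.2 -0.9] tool delta [214.4 -76.4   8.1]
```

Request:
play_rows:
  series:
    - {"translation":[20,-7,0],"spin":0}
    - {"translation":[35,-13,0],"spin":0}
    - {"translation":[40,-14,0],"spin":0}
    - {"translation":[40,-14,0],"spin":0}
    - {"translation":[40,-14,0],"spin":0}
    - {"translation":[25,-9,0],"spin":0}
    - {"translation":[0,0,0],"spin":0}

```text
clock: 11.42
eef_pos: [0.5214, 0.2682, 0.3828]
orientation: [-177.8, -0.1, 90.3]
wrist_force: [-0.1, -0.9, -1.3]
opening: 0.0132
```

```bash
python3 - <<'E'
from h import *
go([.5165,.271,.08],z=.273);shot('w8')
E
```

```text
clock 11.425 tcp [521.4 268.2 382.8] rpy [-1.778e+02 -9.000e-02  9.028e+01] grasp [510.9 268.6 110. ] open 13.2 F [-0.1 -0.9 -1.3] tool delta [ 2.3  6.7 29.8]
clock 11.425 [521.4 268.2 382.8] [-1.778e+02 -9.000e-02  9.028e+01] [-0.2 -0.   0.9 -1.3 -0.1  0.4]
```

View pics/w8.png

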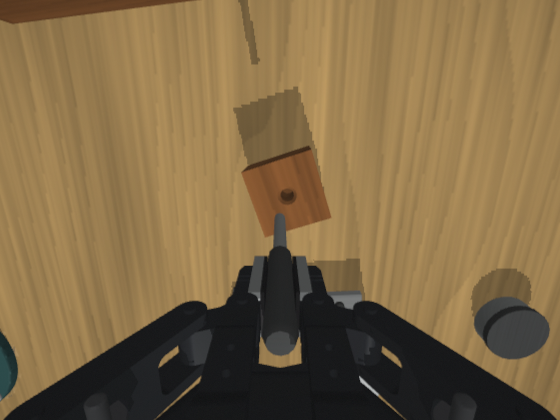

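```bash
python3 - <<'E'
from h import *
T=np.load("pics/w8.npz")["T"]
t=cv2.imread("pics/w8.png"); crop(t,257,170,60,60,10,"pics/w8c.png")
print(np.round(1000*onz("wrist",287.5,196,.05,T),1))
E
```

```text
[515.8 269.4  50. ]
```

View pics/w8c.png

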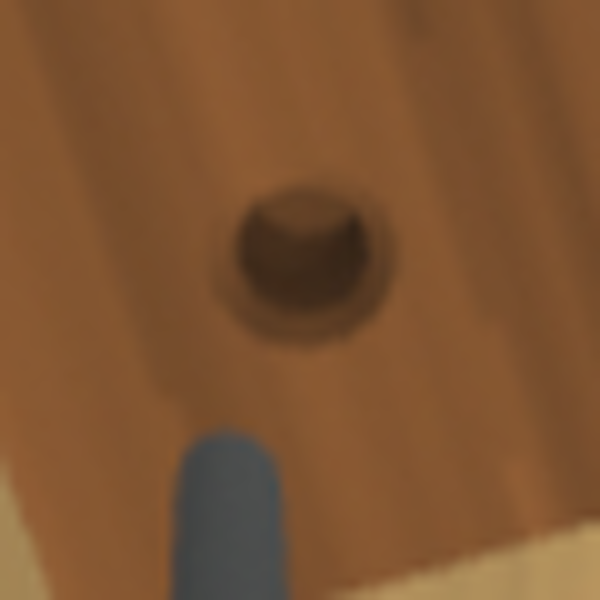

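Request:
play_rows:
  series:
    - {"translation":[1,5.5,0],"spin":0}
    - {"translation":[0,0,0],"spin":0}
    - {"translation":[0,0,0],"spin":0}
    - {"translation":[0,0,0],"spin":0}

```text
clock: 11.98
eef_pos: [0.5286, 0.2661, 0.3814]
orientation: [-177.7, 0.0, 90.0]
wrist_force: [0.4, 0.3, -1.5]
opening: 0.0133
```

```bash
python3 - <<'E'
from h import *
go([.5162,.2697,.055],z=.273)
E
```

```text
clock 11.975 tcp [528.6 266.1 381.4] rpy [-1.7772e+02  3.0000e-02  8.9970e+01] grasp [517.8 265.9 108.6] open 13.3 F [ 0.4  0.3 -1.5] tool delta [ 3.8  0.6 53.7]
```

Request:
play_rows:
  series:
    - {"translation":[3.5,0,8],"spin":0}
    - {"translation":[0,0,14],"spin":0}
    - {"translation":[0,0,14],"spin":0}
    - {"translation":[0,0,10],"spin":0}
    - {"translation":[0,0,0],"spin":0}

```text
clock: 12.6
eef_pos: [0.5264, 0.2692, 0.3305]
orientation: [-177.6, 0.1, 89.9]
wrist_force: [0.4, 0.1, -1.7]
opening: 0.0131
```

```bash
python3 - <<'E'
from h import *
go([.5162,.2697,.05],z=.273);shot('w9')
t=cv2.imread("pics/w9.png"); crop(t,240,180,80,80,8,"pics/w9c.png")
E
```

```text
clock 12.6 tcp [526.4 269.2 330.5] rpy [-1.7755e+02  1.0000e-01  8.9940e+01] grasp [514.7 268.8  57.7] open 13.1 F [ 0.4  0.1 -1.7] tool delta [0.9 1.8 7.7]
clock 12.6 [526.4 269.2 330.5] [-1.7755e+02  1.0000e-01  8.9940e+01] [ 0.1 -0.2 -0.5  0.  -0.2  0. ]
```

View pics/w9c.png

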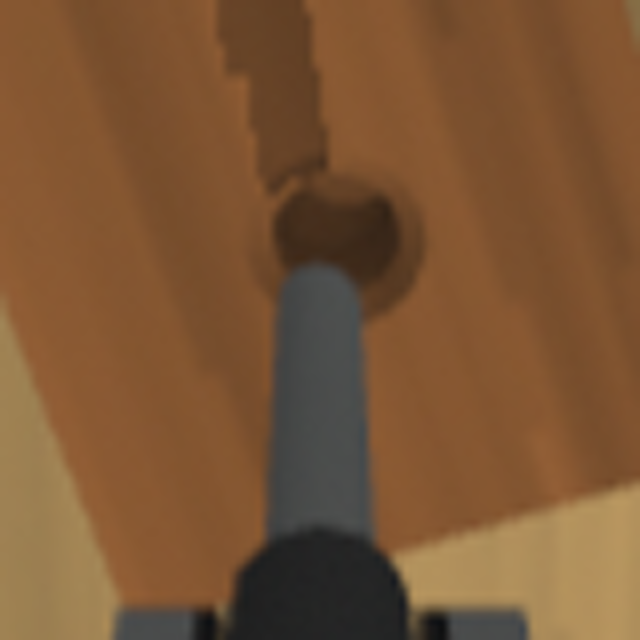

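Request:
play_rows:
  series:
    - {"translation":[1,2.5,0],"spin":0}
    - {"translation":[0,0.5,8],"spin":0}
    - {"translation":[0,0.3,8],"spin":0}
    - {"translation":[0,0,0],"spin":0}

```text
clock: 13.15
eef_pos: [0.5294, 0.2709, 0.3168]
orientation: [-177.8, -0.1, 90.0]
wrist_force: [-0.8, -0.1, -1.9]
opening: 0.0129
```

```bash
python3 - <<'E'
from h import *
go([.5162,.2697,.012],z=.273)
E
```

```text
clock 13.15 tcp [529.4 270.9 316.8] rpy [-1.7776e+02 -8.0000e-02  8.9950e+01] grasp [518.7 271.2  44. ] open 12.9 F [-0.8 -0.1 -1.9] tool delta [-1.6 -1.3 32.1]
```

Request:
play_rows:
  series:
    - {"translation":[-1,-0.5,7],"spin":0}
    - {"translation":[0,0,7],"spin":0}
    - {"translation":[0,0.3,6],"spin":0}
    - {"translation":[0,0,0],"spin":0}

```text
clock: 13.65
eef_pos: [0.5281, 0.27, 0.2946]
orientation: [-177.7, -0.1, 90.0]
wrist_force: [-0.0, 0.8, -1.5]
opening: 0.0135
```

```bash
python3 - <<'E'
from h import *
go([.5162,.2697,.011],z=.273)
E
```

```text
clock 13.65 tcp [528.1 270.  294.6] rpy [-1.7769e+02 -9.0000e-02  8.9970e+01] grasp [517.1 270.5  21.8] open 13.5 F [-0.   0.8 -1.5] tool delta [-0.8 -0.5 10.9]
```

Request:
play_rows:
  series:
    - {"translation":[0,0.3,5],"spin":0}
    - {"translation":[0,0,4],"spin":0}
    - {"translation":[0,0,1],"spin":0}
    - {"translation":[0,0,1],"spin":0}

```text
clock: 14.15
eef_pos: [0.528, 0.2703, 0.2835]
orientation: [-177.7, -0.1, 90.0]
wrist_force: [-1.8, 0.5, -0.4]
opening: 0.0128
```

```bash
python3 - <<'E'
from h import *
go([.5162,.2697,.010],z=.273)
E
```

```text
clock 14.15 tcp [528.  270.3 283.5] rpy [-1.7773e+02 -1.4000e-01  8.9980e+01] grasp [517.2 271.   10.7] open 12.8 F [-1.8  0.5 -0.4] tool delta [-1.3 -1.   0.7]
```

Request:
play_rows:
  series:
    - {"translation":[0,0,1],"spin":0}

```text
clock: 14.28
eef_pos: [0.528, 0.2703, 0.2826]
orientation: [-177.7, -0.1, 90.0]
wrist_force: [-1.3, 0.8, 0.3]
opening: 0.0129
```

Request:
play_rows:
  series:
    - {"translation":[0,0,0],"spin":0}
    - {"translation":[0,0,0],"spin":0}
    - {"translation":[0,0,0],"spin":0}
    - {"translation":[0,0,0],"spin":0}
  hand: 1

```text
clock: 14.78
eef_pos: [0.5289, 0.2698, 0.2837]
orientation: [-178.0, -0.1, 89.9]
wrist_force: [0.3, 0.4, 0.1]
opening: 0.0837
```

```bash
python3 - <<'E'
from h import *
go(None);shot('w10')
E
```

```text
clock 14.775 tcp [528.9 269.8 283.7] rpy [-1.7796e+02 -1.0000e-01  8.9940e+01] grasp [523.4 270.  128.8] open 83.7 F [0.3 0.4 0.1] tool delta 0
clock 14.775 [528.9 269.8 283.7] [-1.7796e+02 -1.0000e-01  8.9940e+01] [-0.  -0.1 -0.   0.   0.   0. ]
```

View pics/w10.png

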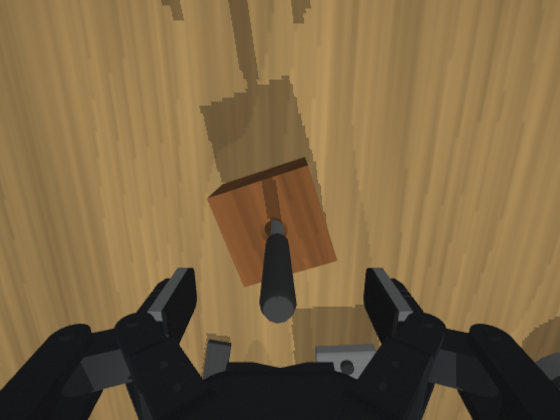

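Request:
play_rows:
  series:
    - {"translation":[0,0,-30],"spin":0}
    - {"translation":[0,0,-45],"spin":0}
    - {"translation":[0,0,-45],"spin":0}
    - {"translation":[-40,0,0],"spin":0}
    - {"translation":[-55,0,0],"spin":0}
    - {"translation":[-60,5,0],"spin":0}
    - {"translation":[-60,5,0],"spin":0}
    - {"translation":[-60,5,0],"spin":0}

```text
clock: 15.82
eef_pos: [0.5487, -0.0087, 0.4071]
orientation: [-178.2, -0.0, 90.5]
wrist_force: [1.0, -0.5, -0.4]
opening: 0.0855
```

```bash
python3 - <<'E'
from h import *
go([.565,-.41,.25]);
E
```

```text
clock 15.825 tcp [548.7  -8.7 407.1] rpy [-1.7816e+02 -4.0000e-02  9.0500e+01] grasp [543.7  -8.6 252.2] open 85.5 F [ 1.  -0.5 -0.4] tool delta [-401.5   17.9    1.3]
```

Request:
play_rows:
  series:
    - {"translation":[-60,3,0],"spin":0.5}
    - {"translation":[-60,3,0],"spin":0}
    - {"translation":[-60,3,0],"spin":0}
    - {"translation":[-60,3,0],"spin":0}
    - {"translation":[-60,3,0],"spin":0}
    - {"translation":[-50,2,0],"spin":0}
    - {"translation":[-15,0,0],"spin":0}
    - {"translation":[0,0,0],"spin":0}

```text
clock: 16.82
eef_pos: [0.5638, -0.3901, 0.4055]
orientation: [-178.3, -0.0, 89.6]
wrist_force: [0.3, 0.6, 0.0]
opening: 0.0857
```

```bash
python3 - <<'E'
from h import *
go([.565,-.41,.25]);shot('w11');shot('t11','top')
t=cv2.imread("pics/t11.png"); crop(t,110,215,110,90,6,"pics/t11c.png")
E
```

```text
clock 16.825 tcp [ 563.8 -390.1  405.5] rpy [-1.7828e+02 -5.0000e-02  8.9640e+01] grasp [ 559.2 -389.9  250.6] open 85.7 F [0.3 0.6 0. ] tool delta [-20.    6.    0.4]
clock 16.825 [ 563.8 -390.1  405.5] [-1.7828e+02 -5.0000e-02  8.9640e+01] [ 0.1  0.1  0.1  0.4  0.3 -0.1]
clock 16.875 [ 563.9 -389.3  405.5] [-1.7827e+02 -5.0000e-02  8.9700e+01] [ 1.5 -1.2  1.1  0.2  0.3  0. ]
```

View pics/w11.png

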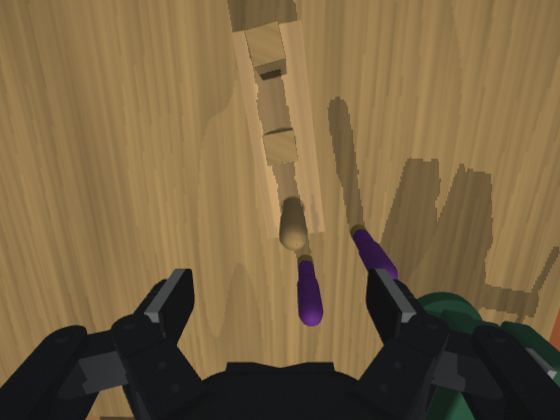

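View pics/t11c.png

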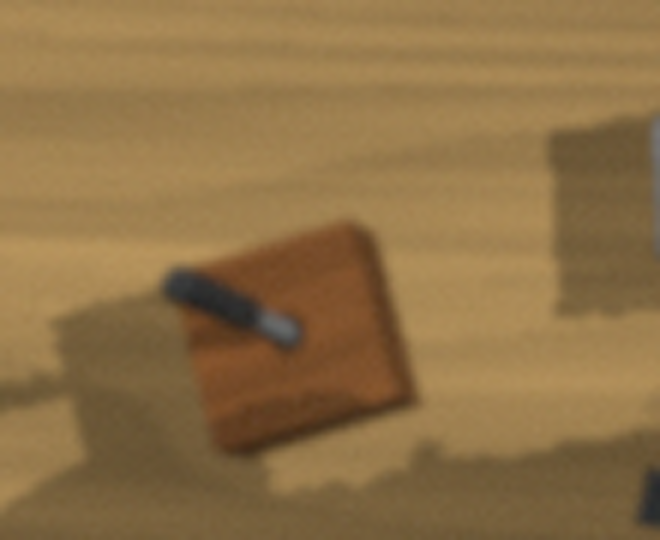

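```bash
python3 - <<'E'
from h import *
for tag in("t5","t11"):
    z=np.load(f"pics/{tag}.npz");d=z["d"]
d0=np.load("pics/top0.npy")
for n,D in(("0",d0),("11",d)):
    pts=[]
    for v in range(255,275):
        for u in range(132,165):
            if D[v,u]>0:
                p=deproj("top",u,v,D[v,u])
                if p[2]>.058: pts.append(p)
    P=np.array(pts)*1000; P=P[np.argsort(P[:,2])]
    for a in range(60,175,10):
        m=P[(P[:,2]>=a)&(P[:,2]<a+10)]
        if len(m):print(n,a,len(m),np.round(m.mean(0),1))
T=np.load("pics/w11.npz")["T"];dw=np.load("pics/w11.npz")["d"]
t=cv2.imread("pics/w11.png"); crop(t,240,180,110,110,6,"pics/w11c.png")
print(np.round(1000*deproj("wrist",293,236,dw[236,293],T),1))
E
```

```text
0 60 5 [511.1 270.   65.1]
0 70 3 [511.6 267.7  74. ]
0 80 4 [515.4 266.7  87.5]
0 90 6 [509.1 267.4  95.8]
0 100 7 [511.8 266.7 104.8]
0 110 9 [510.6 268.3 115.6]
0 120 5 [511.1 266.4 122.6]
0 130 10 [510.4 267.2 134.7]
0 140 7 [511.9 267.  145.7]
0 150 17 [511.9 270.2 157.7]
0 160 17 [513.3 270.3 161.8]
11 60 4 [515.7 272.3  65.3]
11 70 4 [514.7 273.3  75.1]
11 80 4 [515.8 272.6  87.4]
11 90 8 [515.4 273.1  94.3]
11 100 13 [515.2 274.4 105.6]
11 110 8 [517.5 274.3 115.4]
11 120 11 [517.1 276.  124.4]
11 130 14 [517.8 277.1 135.8]
11 140 9 [518.8 278.6 145.4]
11 150 21 [519.9 281.  156.4]
11 160 15 [520.4 282.4 161.6]
[ 566.1 -408.2  137.2]
```

View pics/w11c.png

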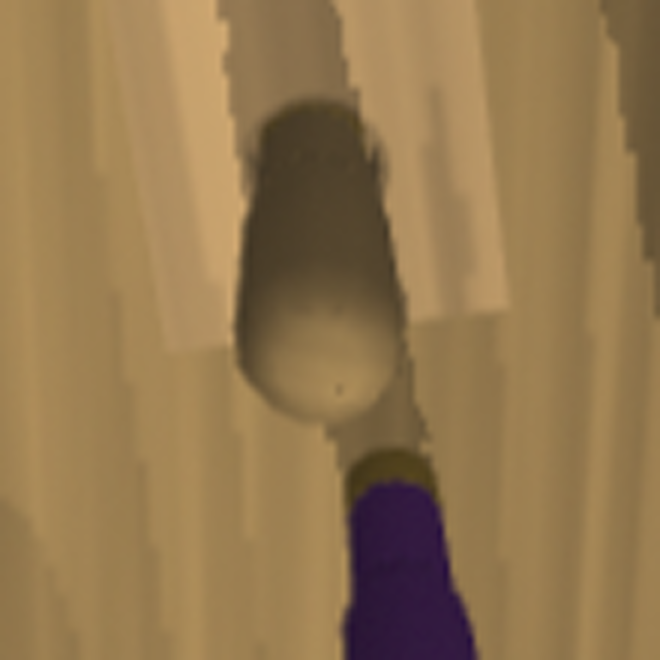

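```bash
python3 - <<'E'
from h import *
T=np.load("pics/w11.npz")["T"]
print(np.round(1000*onz("wrist",293.5,236.5,.125,T),1),np.round(1000*onz("wrist",293,202,.036,T),1))
go([.565,-.41,.102])
E
```

```text
[ 566.7 -413.5  125. ] [ 567.4 -405.7   36. ]
clock 16.925 tcp [ 564.2 -388.4  405.9] rpy [-1.7829e+02 -5.0000e-02  8.9770e+01] grasp [ 559.5 -388.2  251. ] open 85.9 F [-1.   0.2  0.1] tool delta [-21.9  10.  148.7]
```

Request:
play_rows:
  series:
    - {"translation":[-12,5,0],"spin":0}
    - {"translation":[-10,5,10],"spin":0}
    - {"translation":[0,0,25],"spin":0}
    - {"translation":[0,0,25],"spin":0}
    - {"translation":[0,0,20],"spin":0}
    - {"translation":[0,0,5],"spin":0}
    - {"translation":[0,0,0],"spin":0}

```text
clock: 17.8
eef_pos: [0.5754, -0.4075, 0.3174]
orientation: [-178.4, -0.0, 90.2]
wrist_force: [0.3, -0.7, -0.2]
opening: 0.0857
```

```bash
python3 - <<'E'
from h import *
go([.566,-.4115,.102]);shot('w12')
E
```

```text
clock 17.8 tcp [ 575.4 -407.5  317.4] rpy [-1.7839e+02 -3.0000e-02  9.0230e+01] grasp [ 571.1 -407.5  162.5] open 85.7 F [ 0.3 -0.7 -0.2] tool delta [-4.  -3.4 60.6]
clock 17.8 [ 575.4 -407.5  317.4] [-1.7839e+02 -3.0000e-02  9.0230e+01] [ 0.2  0.2 -0.2  0.1 -0.1 -0. ]
```

View pics/w12.png

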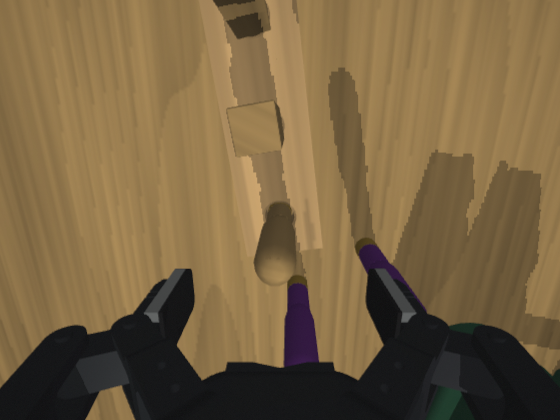

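```bash
python3 - <<'E'
from h import *
z=np.load("pics/w12.npz");T=z["T"];d=z["d"]
print(np.round(1000*onz("wrist",274,263.5,.125,T),1),np.round(1000*deproj("wrist",274,265,d[265,274],T),1))
E
```

```text
[ 565.6 -413.3  125. ] [ 566.2 -407.7  137.6]
```

Request:
play_rows:
  series:
    - {"translation":[-4,-4,0],"spin":0}
    - {"translation":[0,0.5,15],"spin":0}
    - {"translation":[0,0.5,20],"spin":0}
    - {"translation":[0,0.5,18],"spin":0}
    - {"translation":[0,0,5],"spin":0}
    - {"translation":[0,0,0],"spin":0}

```text
clock: 18.6
eef_pos: [0.5712, -0.4121, 0.2567]
orientation: [-178.5, 0.0, 90.2]
wrist_force: [-0.3, 0.3, 0.5]
opening: 0.0856
```

```bash
python3 - <<'E'
from h import *
go([.566,-.412,.102]);shot('w13')
E
```

```text
clock 18.6 tcp [ 571.2 -412.1  256.7] rpy [-1.7847e+02  4.0000e-02  9.0220e+01] grasp [ 567.1 -412.2  101.8] open 85.6 F [-0.3  0.3  0.5] tool delta [ 0.2 -1.1 -0.2]
clock 18.6 [ 571.2 -412.1  256.7] [-1.7847e+02  4.0000e-02  9.0220e+01] [-0.   0.1  0.4  0.  -0.3  0.1]
```

View pics/w13.png

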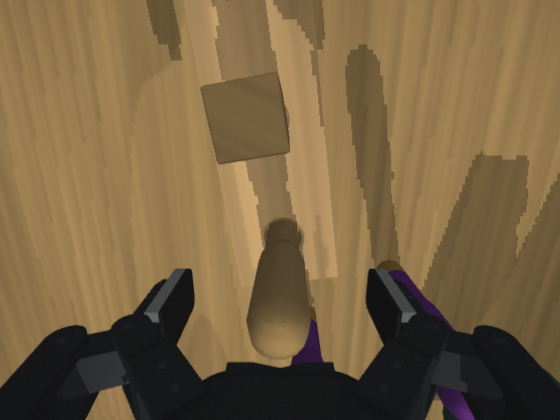

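Request:
play_rows:
  series:
    - {"translation":[0,0,0],"spin":0}
    - {"translation":[0,0,0],"spin":0}
    - {"translation":[0,0,0],"spin":0}
    - {"translation":[0,0,0],"spin":0}
    - {"translation":[0,0,0],"spin":0}
    - {"translation":[0,0,0],"spin":0}

```text
clock: 19.4
eef_pos: [0.5718, -0.4124, 0.26]
orientation: [-178.7, 0.2, 90.2]
wrist_force: [-0.4, -0.3, -0.3]
opening: 0.0856
```

```bash
python3 - <<'E'
from h import *
go(None); print(state()["joints"])
E
```

```text
clock 19.4 tcp [ 571.8 -412.4  260. ] rpy [-178.71    0.24   90.23] grasp [ 568.3 -413.   105. ] open 85.6 F [-0.4 -0.3 -0.3] tool delta 0
[-40.18359319  28.43001504  65.65943871  -1.02431589  86.73886411
 -40.34652213]
```

Request:
play_rows:
  series:
    - {"translation":[0,0,0.6],"spin":0}
    - {"translation":[0,0,0.6],"spin":0}
    - {"translation":[0,0,0.6],"spin":0}
    - {"translation":[0,0,0.6],"spin":0}
    - {"translation":[0,0,0.6],"spin":0}
    - {"translation":[0,0,0.6],"spin":0}
    - {"translation":[0,0,0.6],"spin":0}
    - {"translation":[0,0,0.6],"spin":0}

```text
clock: 20.4
eef_pos: [0.5716, -0.4124, 0.2546]
orientation: [-178.7, 0.2, 90.2]
wrist_force: [0.2, -0.5, -0.4]
opening: 0.0856
```

Request:
play_rows:
  series:
    - {"translation":[0,0,0.6],"spin":0}
    - {"translation":[0,0,0.6],"spin":0}
    - {"translation":[0,0,0.6],"spin":0}
    - {"translation":[0,0,0.6],"spin":0}
    - {"translation":[0,0,0.6],"spin":0}
    - {"translation":[0,0,0.6],"spin":0}
    - {"translation":[0,0,0.6],"spin":0}
    - {"translation":[0,0,0.6],"spin":0}

```text
clock: 21.4
eef_pos: [0.5715, -0.4124, 0.2495]
orientation: [-178.7, 0.2, 90.2]
wrist_force: [0.2, 0.1, 0.3]
opening: 0.0854
```

```bash
python3 - <<'E'
from h import *
go([.566,-.412,.102])
E
```

```text
clock 21.4 tcp [ 571.5 -412.4  249.5] rpy [-178.69    0.22   90.23] grasp [ 567.9 -413.    94.5] open 85.4 F [0.2 0.1 0.3] tool delta [ 1.  -2.1 -7.4]
```

Request:
play_rows:
  series:
    - {"translation":[0,0,0],"spin":0}
    - {"translation":[0,0,0],"spin":0}
    - {"translation":[0,0,0],"spin":0}
    - {"translation":[0,0,0],"spin":0}

```text
clock: 21.9
eef_pos: [0.5715, -0.4124, 0.2495]
orientation: [-178.7, 0.2, 90.2]
wrist_force: [-0.8, -0.6, 0.9]
opening: 0.0858
```

```bash
python3 - <<'E'
from h import *
go([.566,-.412,.102])
E
```

```text
clock 21.9 tcp [ 571.5 -412.4  249.5] rpy [-178.69    0.23   90.23] grasp [ 568.  -413.1   94.5] open 85.8 F [-0.8 -0.6  0.9] tool delta [ 1.  -2.1 -7.4]
```

Request:
play_rows:
  series:
    - {"translation":[0,0,-25],"spin":0}
    - {"translation":[0,0,-10],"spin":0}
    - {"translation":[0,0,0],"spin":0}
    - {"translation":[0,0,0],"spin":0}
    - {"translation":[0,0,0],"spin":0}

```text
clock: 22.52
eef_pos: [0.572, -0.412, 0.2827]
orientation: [-178.5, 0.1, 90.2]
wrist_force: [0.6, -0.9, -0.1]
opening: 0.0856
```

```bash
python3 - <<'E'
from h import *
go([.566,-.412,.102])
E
```

```text
clock 22.525 tcp [ 572.  -412.   282.7] rpy [-1.7852e+02  8.0000e-02  9.0220e+01] grasp [ 567.9 -412.3  127.8] open 85.6 F [ 0.6 -0.9 -0.1] tool delta [ 0.3 -1.3 25.8]
```

Request:
play_rows:
  series:
    - {"translation":[0,0,25],"spin":0}
    - {"translation":[0,0,0],"spin":0}
    - {"translation":[0,0,0],"spin":0}
    - {"translation":[0,0,0],"spin":0}
    - {"translation":[0,0,0],"spin":0}

```text
clock: 23.15
eef_pos: [0.5715, -0.4122, 0.2582]
orientation: [-178.6, 0.1, 90.2]
wrist_force: [0.4, -0.5, -0.4]
opening: 0.0854
```

```bash
python3 - <<'E'
from h import *
go([.566,-.412,.102])
E
```

```text
clock 23.15 tcp [ 571.5 -412.2  258.2] rpy [-1.7856e+02  1.2000e-01  9.0220e+01] grasp [ 567.6 -412.6  103.2] open 85.4 F [ 0.4 -0.5 -0.4] tool delta [ 0.6 -1.6  1.3]
```

Request:
play_rows:
  series:
    - {"translation":[0,0,-25],"spin":0}
    - {"translation":[0,0,-35],"spin":3}
    - {"translation":[0,0,-10],"spin":10}
    - {"translation":[0,0,0],"spin":10}
    - {"translation":[0,0,0],"spin":10}
    - {"translation":[0,0,0],"spin":10}
    - {"translation":[0,0,0],"spin":10}
    - {"translation":[0,0,0],"spin":10}
  hand: 0.65

```text
clock: 24.15
eef_pos: [0.5736, -0.4121, 0.3369]
orientation: [180.0, 1.1, 25.1]
wrist_force: [0.5, -1.0, -0.2]
opening: 0.0555
```

Request:
play_rows:
  series:
    - {"translation":[0,0,0],"spin":10}
    - {"translation":[0,0,0],"spin":8}
    - {"translation":[0,0,0],"spin":4}
    - {"translation":[0,0,0],"spin":0}

```text
clock: 24.65
eef_pos: [0.5737, -0.4122, 0.34]
orientation: [179.4, 0.8, 2.4]
wrist_force: [0.5, 0.0, 1.1]
opening: 0.0556
```

```bash
python3 - <<'E'
from h import *
go([.566,-.412,.102]);shot('w14')
E
```

```text
clock 24.65 tcp [ 573.7 -412.2  340. ] rpy [179.39   0.84   2.4 ] grasp [ 571.5 -413.9  185.1] open 55.6 F [0.5 0.  1.1] tool delta [-4.2 -3.  83.1]
clock 24.65 [ 573.7 -412.2  340. ] [179.39   0.84   2.4 ] [ 0.  -0.2 -0.2  0.   0.1  0.2]
```

View pics/w14.png

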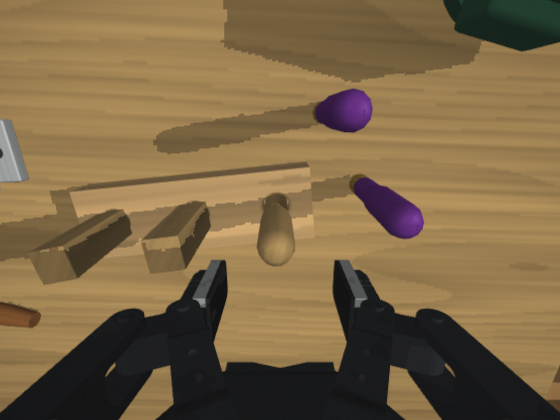

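```bash
python3 - <<'E'
from h import *
T=np.load("pics/w14.npz")["T"]
print(np.round(1000*onz("wrist",276,247,.125,T),1),np.round(1000*onz("wrist",275.5,202,.036,T),1))
E
```

```text
[ 565.  -412.7  125. ] [ 570.8 -411.9   36. ]
```

Request:
play_rows:
  series:
    - {"translation":[-4,-2,5],"spin":1}
    - {"translation":[0,0,20],"spin":0}
    - {"translation":[0,0,25],"spin":0}
    - {"translation":[0,0,20],"spin":0}
    - {"translation":[0,0,8],"spin":0}
    - {"translation":[0,0,0],"spin":0}

```text
clock: 25.45
eef_pos: [0.5673, -0.4108, 0.2604]
orientation: [179.3, 0.8, 1.4]
wrist_force: [-0.6, -0.3, 0.1]
opening: 0.0554
```

```bash
python3 - <<'E'
from h import *
go([.566,-.4123,.102]);shot('w15')
E
```

```text
clock 25.45 tcp [ 567.3 -410.8  260.4] rpy [179.32   0.78   1.43] grasp [ 565.2 -412.7  105.4] open 55.4 F [-0.6 -0.3  0.1] tool delta [ 0.8 -0.4  3.4]
clock 25.45 [ 567.3 -410.8  260.4] [179.32   0.78   1.43] [-0.1 -0.4 -0.1 -0.  -0.  -0.1]
```

View pics/w15.png

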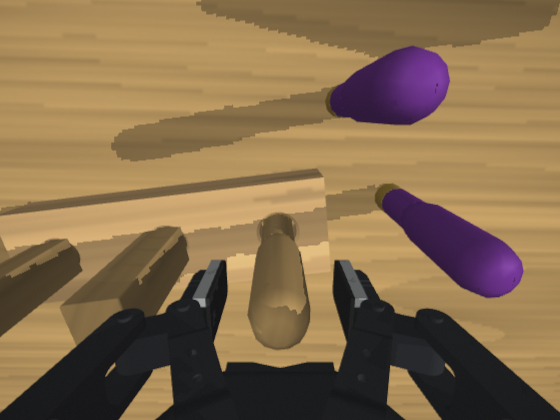

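Request:
play_rows:
  series:
    - {"translation":[1,0,3],"spin":0}
    - {"translation":[0,0,0],"spin":0}
    - {"translation":[0,0,0],"spin":0}
    - {"translation":[0,0,0],"spin":0}
    - {"translation":[0,0,0],"spin":0}
  hand: 0
  squeeze: 35

```text
clock: 26.12
eef_pos: [0.569, -0.4112, 0.2608]
orientation: [179.1, 0.5, 1.4]
wrist_force: [-0.1, -0.4, -0.6]
opening: 0.0249
```

```bash
python3 - <<'E'
from h import *
go([.566,-.4123,.102]);shot('w16')
E
```

```text
clock 26.125 tcp [ 569.  -411.2  260.8] rpy [179.09   0.53   1.43] grasp [ 567.6 -413.7  105.8] open 24.9 F [-0.1 -0.4 -0.6] tool delta [-1.5 -1.5  3.8]
clock 26.125 [ 569.  -411.2  260.8] [179.09   0.53   1.43] [ 0.1 -0.  -0.2  0.1 -0.   0. ]
```

View pics/w16.png

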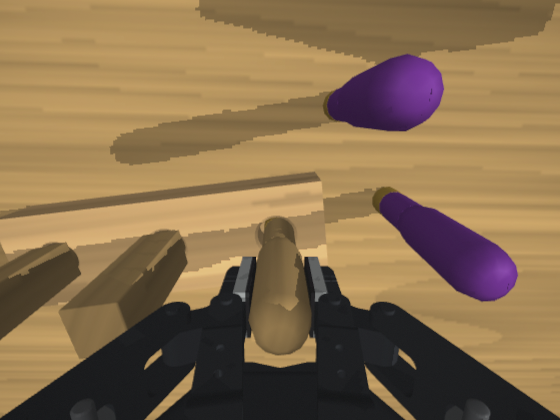

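Request:
play_rows:
  series:
    - {"translation":[0,0,-10],"spin":0}
    - {"translation":[0,0,-20],"spin":0}
    - {"translation":[0,0,-25],"spin":0}
    - {"translation":[0,0,-25],"spin":0}
    - {"translation":[0,0,-25],"spin":0}
    - {"translation":[0,0,-20],"spin":0}
    - {"translation":[0,0,-10],"spin":0}
    - {"translation":[0,0,-3],"spin":0}

```text
clock: 27.18
eef_pos: [0.5696, -0.4083, 0.4144]
orientation: [178.7, 0.1, 1.4]
wrist_force: [-0.3, 0.1, -0.9]
opening: 0.0253
```

```bash
python3 - <<'E'
from h import *
go([.5897,.0563,.14],z=.2508)
E
```

```text
clock 27.175 tcp [ 569.6 -408.3  414.4] rpy [1.7868e+02 7.0000e-02 1.4300e+00] grasp [ 569.5 -414.   163.6] open 25.3 F [-0.3  0.1 -0.9] tool delta [  32.  -470.1   12.8]
```

Request:
play_rows:
  series:
    - {"translation":[2,-15,0],"spin":0.5}
    - {"translation":[3,-35,0],"spin":0.5}
    - {"translation":[3,-45,0],"spin":0.5}
    - {"translation":[3,-45,0],"spin":0}
    - {"translation":[3,-45,0],"spin":0}
    - {"translation":[3,-45,0],"spin":0}
    - {"translation":[3,-45,0],"spin":0}
    - {"translation":[3,-45,0],"spin":0}

```text
clock: 28.18
eef_pos: [0.5906, -0.075, 0.3974]
orientation: [179.3, 0.9, -0.4]
wrist_force: [-0.0, -0.4, -0.9]
opening: 0.0252
```

```bash
python3 - <<'E'
from h import *
go([.5897,.0563,.14],z=.2508)
E
```

```text
clock 28.175 tcp [590.6 -75.  397.4] rpy [179.31   0.91  -0.37] grasp [586.6 -78.  146.6] open 25.2 F [-0.  -0.4 -0.9] tool delta [   2.3 -134.4    5. ]
```

Request:
play_rows:
  series:
    - {"translation":[1,-40,0],"spin":0}
    - {"translation":[1,-40,0],"spin":0}
    - {"translation":[0,-30,0],"spin":0}
    - {"translation":[0,-12,0],"spin":0}
    - {"translation":[0,0,0],"spin":0}

```text
clock: 28.8
eef_pos: [0.5898, 0.058, 0.3898]
orientation: [179.4, 1.6, 0.1]
wrist_force: [-0.3, -0.6, -0.9]
opening: 0.0249
```

```bash
python3 - <<'E'
from h import *
go([.5897,.0563,.09],z=.2508);shot('w17')
E
```

```text
clock 28.8 tcp [589.8  58.  389.8] rpy [1.7944e+02 1.5700e+00 6.0000e-02] grasp [582.9  55.5 139.1] open 24.9 F [-0.3 -0.6 -0.9] tool delta [ 8.1 -1.2 48.9]
clock 28.8 [589.8  58.  389.8] [1.7944e+02 1.5700e+00 6.0000e-02] [ 0.  -0.1  0.7 -0.7  0.   0.2]
```

View pics/w17.png

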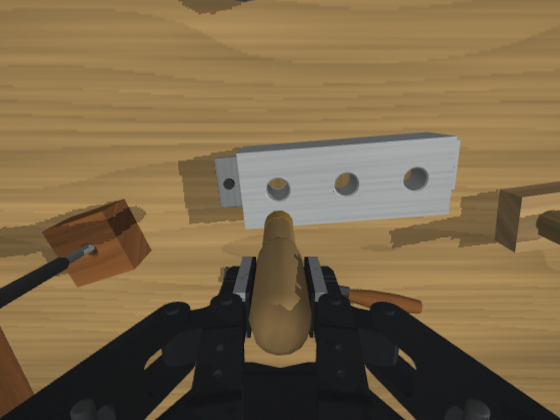

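```bash
python3 - <<'E'
from h import *
T=np.load("pics/w17.npz")["T"]
t=cv2.imread("pics/w17.png"); crop(t,245,160,70,90,8,"pics/w17c.png")
for p in [(278.5,189),(346.5,183.5),(416,178.5)]:print(np.round(1000*onz("wrist",*p,.062,T),1))
E
```

```text
[589.7  55.6  62. ]
[595.3 -13.6  62. ]
[600.4 -83.8  62. ]
```

View pics/w17c.png

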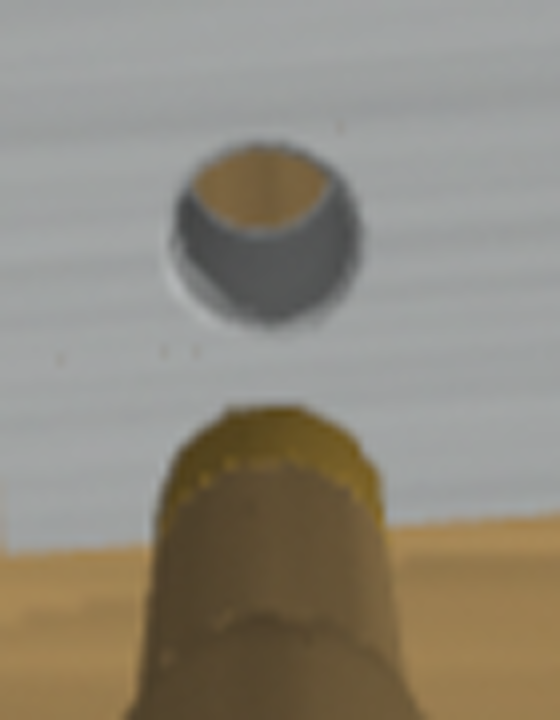

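```bash
python3 - <<'E'
from h import *
T=np.load("pics/w17.npz")["T"]
for z in(.139,.1405):print(np.round(1000*onz("wrist",278.7,210.6,z,T),1))
E
```

```text
[592.3  55.9 139. ]
[592.8  55.9 140.5]
```

Request:
play_rows:
  series:
    - {"translation":[7,0,0],"spin":0}
    - {"translation":[0,0,25],"spin":0}
    - {"translation":[0,0,0],"spin":0}
    - {"translation":[0,0,0],"spin":0}
    - {"translation":[0,0,25],"spin":0}
    - {"translation":[0,0,0],"spin":0}
    - {"translation":[0,0,0],"spin":0}
    - {"translation":[0,0,0],"spin":0}

```text
clock: 29.85
eef_pos: [0.5987, 0.0514, 0.3457]
orientation: [179.3, 0.9, -0.5]
wrist_force: [0.1, 0.5, -0.8]
opening: 0.025
```

```bash
python3 - <<'E'
from h import *
go([.5897,.0560,.065],z=.2508);shot('w18')
t=cv2.imread("pics/w18.png"); crop(t,235,170,90,110,6,"pics/w18c.png")
E
```

```text
clock 29.85 tcp [598.7  51.4 345.7] rpy [179.35   0.92  -0.46] grasp [594.6  48.5  95. ] open 25.0 F [ 0.1  0.5 -0.8] tool delta [-4.5 -7.8 29.9]
clock 29.85 [598.7  51.4 345.7] [179.35   0.92  -0.46] [ 0.1 -0.6 -1.2  0.   0.2 -0. ]
```

View pics/w18c.png

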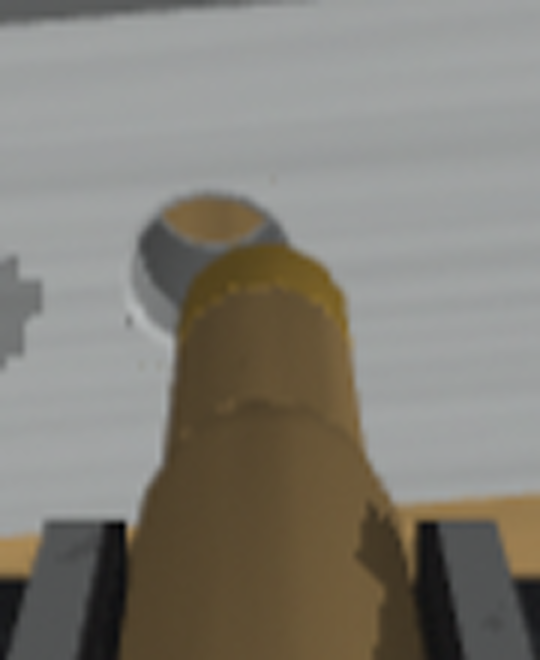

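Request:
play_rows:
  series:
    - {"translation":[-3,-5,0],"spin":0}
    - {"translation":[-1,-2.5,0],"spin":0}
    - {"translation":[0,0,20],"spin":0}
    - {"translation":[0,0,0],"spin":0}
    - {"translation":[0,0,0],"spin":0}

```text
clock: 30.52
eef_pos: [0.5943, 0.0601, 0.3285]
orientation: [179.4, 0.6, -0.4]
wrist_force: [0.4, -0.6, -0.7]
opening: 0.0252
```

```bash
python3 - <<'E'
from h import *
go([.5897,.0560,.065],z=.2508);shot('w19')
t=cv2.imread("pics/w19.png"); crop(t,235,170,90,110,6,"pics/w19c.png")
E
```

```text
clock 30.525 tcp [594.3  60.1 328.5] rpy [179.37   0.63  -0.4 ] grasp [591.5  57.4  77.8] open 25.2 F [ 0.4 -0.6 -0.7] tool delta [-1.7  1.2 12.8]
clock 30.525 [594.3  60.1 328.5] [179.37   0.63  -0.4 ] [-0.   0.4  0.9 -0.2  0.2 -0. ]
```

View pics/w19c.png

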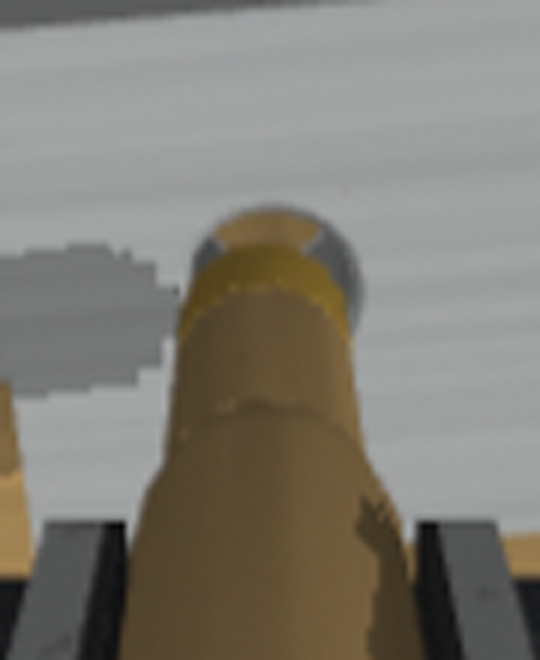

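Request:
play_rows:
  series:
    - {"translation":[-1.8,1.4,4],"spin":0}
    - {"translation":[0,0,0],"spin":0}
    - {"translation":[0,0,0],"spin":0}

```text
clock: 30.95
eef_pos: [0.5924, 0.0585, 0.3254]
orientation: [179.4, 0.6, -0.4]
wrist_force: [0.8, 0.8, -0.4]
opening: 0.025
```

```bash
python3 - <<'E'
from h import *
go([.5897,.0560,.062],z=.2508);shot('w20')
t=cv2.imread("pics/w20.png"); crop(t,235,170,90,110,6,"pics/w20c.png")
E
```

```text
clock 30.95 tcp [592.4  58.5 325.4] rpy [179.37   0.55  -0.41] grasp [590.   55.7  74.6] open 25.0 F [ 0.8  0.8 -0.4] tool delta [-0.2 -0.4 12.6]
clock 30.95 [592.4  58.5 325.4] [179.37   0.55  -0.41] [-0.1 -0.1  0.2  0.   0.  -0.1]
```

View pics/w20c.png

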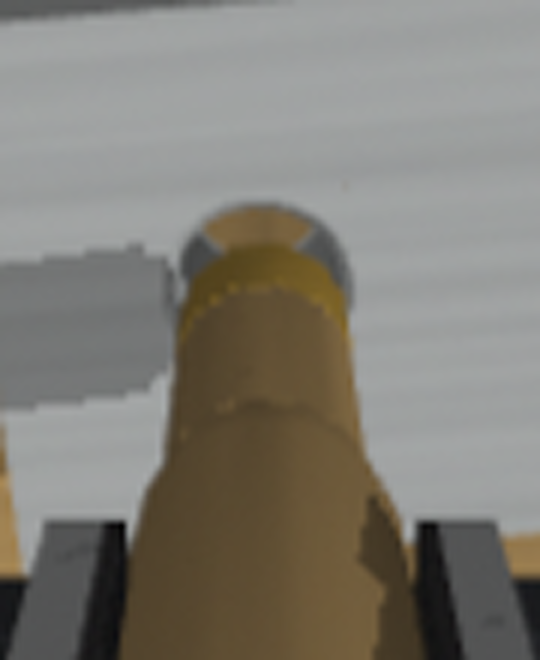

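```bash
python3 - <<'E'
from h import *
T=np.load("pics/w20.npz")["T"]
for z in(.0746,.0761):print(np.round(1000*onz("wrist",279.2,210.4,z,T),1))
print(np.round(1000*onz("wrist",279.3,203.8,.062,T),1))
E
```

```text
[599.5  55.6  74.6]
[600.   55.6  76.1]
[601.2  55.4  62. ]
```

Request:
play_rows:
  series:
    - {"translation":[0,-0.2,6],"spin":0}
    - {"translation":[0,0,5],"spin":0}
    - {"translation":[0,0,4],"spin":0}
    - {"translation":[0,0,0],"spin":0}

```text
clock: 31.5
eef_pos: [0.5922, 0.0585, 0.3088]
orientation: [179.4, 0.6, -0.4]
wrist_force: [0.1, -0.3, -0.5]
opening: 0.0251
```

```bash
python3 - <<'E'
from h import *
go([.5897,.0560,.012],z=.2508)
E
```

```text
clock 31.5 tcp [592.2  58.5 308.8] rpy [179.37   0.61  -0.42] grasp [589.5  55.8  58.1] open 25.1 F [ 0.1 -0.3 -0.5] tool delta [ 0.7 -0.7 46.1]
```

Request:
play_rows:
  series:
    - {"translation":[0,0,4],"spin":0}
    - {"translation":[0,0,4],"spin":0}

```text
clock: 31.75
eef_pos: [0.5922, 0.0584, 0.3008]
orientation: [179.4, 0.6, -0.4]
wrist_force: [-0.2, -0.1, -0.9]
opening: 0.025
```

Request:
play_rows:
  series:
    - {"translation":[0,0,4],"spin":0}
    - {"translation":[0,0,4],"spin":0}

```text
clock: 32.0
eef_pos: [0.5921, 0.0583, 0.2922]
orientation: [179.4, 0.6, -0.4]
wrist_force: [-0.4, 0.2, 0.4]
opening: 0.025
```

Tip about 20 mm into the bore, no load.

Request:
play_rows:
  series:
    - {"translation":[0,0,4],"spin":0}
    - {"translation":[0,0,4],"spin":0}
    - {"translation":[0,0,4],"spin":0}

```text
clock: 32.38
eef_pos: [0.592, 0.0583, 0.2793]
orientation: [179.4, 0.6, -0.4]
wrist_force: [-0.3, 0.1, -0.4]
opening: 0.025
```

Request:
play_rows:
  series:
    - {"translation":[0,0,4],"spin":0}
    - {"translation":[0,0,4],"spin":0}

```text
clock: 32.62
eef_pos: [0.5919, 0.0582, 0.2707]
orientation: [179.4, 0.6, -0.4]
wrist_force: [0.4, 0.9, -0.8]
opening: 0.0256
```

Request:
play_rows:
  series:
    - {"translation":[0,0,3],"spin":0}
    - {"translation":[0,0,3],"spin":0}

```text
clock: 32.88
eef_pos: [0.5918, 0.0581, 0.2642]
orientation: [179.4, 0.6, -0.4]
wrist_force: [0.2, 0.6, -0.3]
opening: 0.025
```

Request:
play_rows:
  series:
    - {"translation":[0,0,1.5],"spin":0}

```text
clock: 33.0
eef_pos: [0.5918, 0.0581, 0.2624]
orientation: [179.4, 0.6, -0.4]
wrist_force: [0.0, -0.2, -1.1]
opening: 0.025
```

Request:
play_rows:
  series:
    - {"translation":[0,0,1.5],"spin":0}

```text
clock: 33.12
eef_pos: [0.5919, 0.0581, 0.2613]
orientation: [179.4, 0.6, -0.4]
wrist_force: [-0.9, 0.2, 4.3]
opening: 0.0254
```

Contact with the floor at the expected height (tip ≈ 11 mm, 5 N). Release.

Request:
play_rows:
  series:
    - {"translation":[0,0,0],"spin":0}
    - {"translation":[0,0,0],"spin":0}
    - {"translation":[0,0,0],"spin":0}
    - {"translation":[0,0,0],"spin":0}
  hand: 0.8

```text
clock: 33.62
eef_pos: [0.5921, 0.058, 0.2619]
orientation: [179.4, 0.5, -0.4]
wrist_force: [0.1, 0.1, 0.3]
opening: 0.0682
```

```bash
python3 - <<'E'
from h import *
go(None);shot('w21')
E
```

```text
clock 33.625 tcp [592.1  58.  261.9] rpy [179.37   0.47  -0.41] grasp [590.8  56.3 106.9] open 68.2 F [0.1 0.1 0.3] tool delta 0
clock 33.625 [592.1  58.  261.9] [179.37   0.47  -0.41] [-0.  -0.  -0.   0.   0.   0.1]
```

View pics/w21.png

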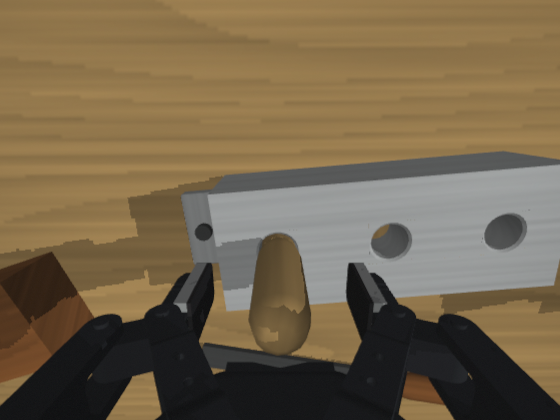

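Request:
play_rows:
  series:
    - {"translation":[0,0,-15],"spin":0}
    - {"translation":[0,0,-30],"spin":0}
    - {"translation":[0,0,-45],"spin":0}
    - {"translation":[0,0,-45],"spin":0}
    - {"translation":[-30,30,-10],"spin":0}
    - {"translation":[-40,45,0],"spin":0}
    - {"translation":[-30,45,0],"spin":0}
    - {"translation":[-10,20,0],"spin":0}

```text
clock: 34.67
eef_pos: [0.4795, -0.0815, 0.4234]
orientation: [179.2, -0.2, -0.2]
wrist_force: [0.3, 0.3, -0.1]
opening: 0.0681
```

```bash
python3 - <<'E'
from h import *
go(None);shot('t22','top');shot('s22','scene');shot('w22')
z=np.load("pics/t22.npz");D=z["d"]
pts=np.array([deproj("top",u,v,D[v,u]) for v in range(215,265) for u in range(215,290) if D[v,u]>0])*1000
pts=pts[pts[:,2]>66]
for a in range(66,145,10):
    m=pts[(pts[:,2]>=a)&(pts[:,2]<a+10)]
    if len(m):print(a,len(m),np.round(m.mean(0),1))
print(pts[:,2].max())
t=cv2.imread("pics/t22.png"); crop(t,110,200,240,110,3,"pics/t22c.png")
t=cv2.imread("pics/s22.png"); crop(t,150,120,290,180,2.7,"pics/s22c.png")
E
```

```text
clock 34.675 tcp [479.5 -81.5 423.4] rpy [ 1.7917e+02 -1.9000e-01 -1.5000e-01] grasp [480.  -83.7 268.4] open 68.1 F [ 0.3  0.3 -0.1] tool delta 0
clock 34.675 [479.5 -81.5 423.4] [ 1.7917e+02 -1.9000e-01 -1.5000e-01] [-20.4  -8.1   6.    0.9   0.2 -21.3]
clock 34.725 [479.1 -82.9 423.8] [ 1.7904e+02 -1.7000e-01 -2.6000e-01] [ 2.8  1.9 -1.7  2.2 -1.2  4.3]
clock 34.775 [480.1 -81.6 423.4] [179.16  -0.2   -0.25] [ 2.7  1.7 -0.6  2.  -0.5  1.6]Traceback (most recent call last):
  File "<stdin>", line 4, in <module>
  File "h.py", line 4, in deproj
    c=get_calibration(n);K=c["mtx"]
ValueError: time passes only in moves, steps and waits
```

```bash
python3 - <<'E'
from h import *
c=get_calibration("top");K=c["mtx"];M=np.linalg.inv(c["view"])
z=np.load("pics/t22.npz");D=z["d"]
v,u=np.mgrid[0:420,0:560];P=np.stack([(u-K[0,2])/K[0,0]*D,-(v-K[1,2])/K[1,1]*D,-D,np.ones_like(D)],-1)@M.T*1000
def prof(v0,v1,u0,u1,lo,hi):
    pts=P[v0:v1,u0:u1].reshape(-1,4)[:,:3];pts=pts[(pts[:,2]>lo)&(pts[:,2]<hi)]
    for a in range(lo,hi,10):
        m=pts[(pts[:,2]>=a)&(pts[:,2]<a+10)]
        if len(m):print(a,len(m),np.round(m.mean(0),1))
    print(pts[:,2].max())
prof(215,265,215,270,66,180);prof(250,280,130,170,58,180)
t=cv2.imread("pics/t22.png"); crop(t,110,200,240,110,3,"pics/t22c.png")
t=cv2.imread("pics/s22.png"); crop(t,150,120,290,180,2.7,"pics/s22c.png")
E
```

```text
66 10 [595.3  32.   67.4]
76 4 [578.5  52.5  79.4]
86 8 [577.2  54.3  90. ]
96 11 [580.8  52.1 101. ]
106 6 [577.4  53.5 111.2]
116 9 [579.7  52.4 120.3]
126 56 [585.5  57.4 132.4]
136 40 [587.2  57.4 138.1]
142.95015212359053
58 6 [515.3 271.9  63.1]
68 4 [514.1 272.6  75.3]
78 2 [514.9 273.   78.9]
88 12 [515.7 273.   93. ]
98 7 [514.3 275.4 103.9]
108 12 [517.2 274.1 112.9]
118 11 [517.2 275.6 123.7]
128 11 [517.6 276.7 133.5]
138 12 [518.7 278.  144. ]
148 14 [518.7 280.2 154.3]
158 23 [520.7 282.4 160.7]
163.23820490862784
```

View pics/t22c.png

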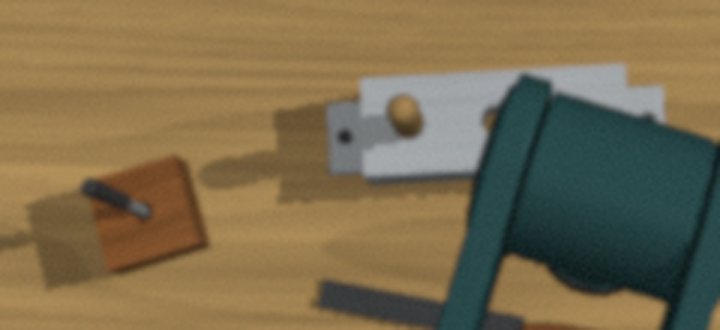

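View pics/s22c.png

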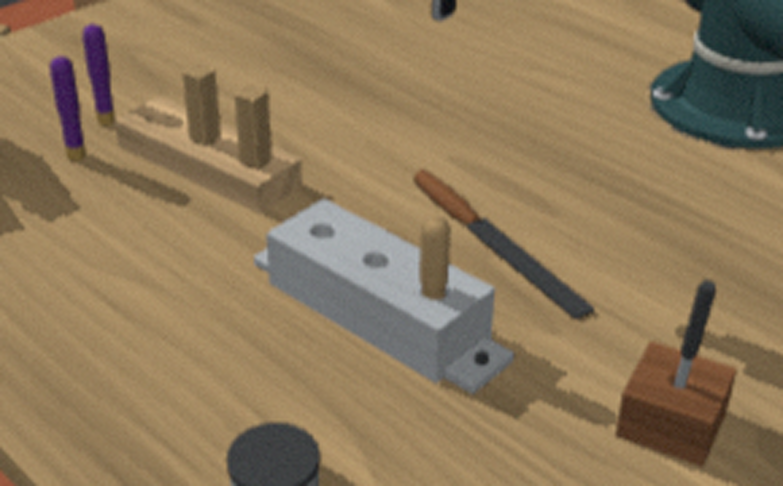

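```bash
python3 -c "
from station import *
print(sign_off())"
```

```text
the job is handed in; nothing more can be done
None
```

The job is handed in at about 35 s: the new handle is fully home in the clear socket (y = +70), and the punch is back in its stand but leaning.

- **Probing:** Camera depth suggested that this socket was the clear one, so I felt it first. The punch met the floor 50 mm down at about 6 N. I did not probe the other two sockets.
- **Punch:** It went back into the stand before I touched the handle. The last depth check puts its head at about 161–163 mm, so it is bottomed in the hole. It leans about 5–6°, within the play of the bore, rather than dead upright as at the start. I left it, so as not to disturb the order of work.
- **Handle:** It slid in freely and reached the floor with about 5 N. The final pictures show it upright, with the butt at about 139 mm above the bench, where it should be (62 + 77).
- **Bystanders and arm:** The blanks and the file look unmoved in the last scene picture. Of the tin only part shows in the crop I viewed, and I saw nothing amiss. The arm ended clear of everything.
- **Disagreement:** The top camera read x about 4 mm lower than the wrist camera. I used the wrist values, and both fits confirmed them.

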